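# Pack away the diyas in a stack of totes beside the plinth

### The job

Pack the diyas away: put every diya that stands on the chowki upright into a tote of its own, and build all four totes into one upright stack on the chowki, each tote turned end for end to the one below so that it stands on its rim instead of nesting down onto the diya (any order of totes, and an empty tote still goes in the stack). The bottom tote must be butted end-on and flush, with no gap, against the flat side of the plinth that looks to the robot's right, with its whole end on that side; leave all other things where they stand.

Things in the scene. Friction and masses are not known exactly. Their poses are not given: they have to be found in the camera images.
- tote1: one of four identical grey plastic stack-nest totes, 139 long (x) x 67 wide (y) x 50 high, 0.14 kg; origin: centre of underside, z up, x towards the end whose wall is cut down (30 high, not 50). Upper half (z 22-50): straight rim, outside 139 x 67, mouth 131 x 59. Lower half: outside 126 x 54, inside 120 x 48, floor 4 thick. Grip it across its 67 width by the rim at mid-length
- tote1_cut (a point): centre of the outer face of tote1's cut-down end (x = +69.5 mm, 24 mm above its underside); axes as the tote's
- tote1_plain (a point): centre of the outer face of tote1's full-height end (x = -69.5 mm, 24 mm above its underside); axes as the tote's
- tote2: tote like tote1. Lugs on its long sides (16 long, underside at z = 5, out to y = +-33.5) at x = +46 and -28; notches in the rim at the same x. Set centred on another tote END FOR END (x axes opposite), lugs stand on the rim: it STACKS, 45 above the lower one's origin, foot 5 deep in the mouth with 2.5 play all round. Set the same way round, lugs pass the notches: it NESTS, only 28 above
- tote2_cut (a point): centre of the outer face of tote2's cut-down end (x = +69.5 mm, 24 mm above its underside); axes as the tote's
- tote2_plain (a point): centre of the outer face of tote2's full-height end (x = -69.5 mm, 24 mm above its underside); axes as the tote's
- tote3: tote like tote1 and tote2 (same sizes, lugs, notches, origin and axes); all four start standing upright on the chowki, and any of them may be bottom, middle or top
- tote3_cut (a point): centre of the outer face of tote3's cut-down end (x = +69.5 mm, 24 mm above its underside); axes as the tote's
- tote3_plain (a point): centre of the outer face of tote3's full-height end (x = -69.5 mm, 24 mm above its underside); axes as the tote's
- tote4: tote like tote1 and tote2 (same sizes, lugs, notches, origin and axes); all four start standing upright on the chowki, and any of them may be bottom, middle or top
- tote4_cut (a point): centre of the outer face of tote4's cut-down end (x = +69.5 mm, 24 mm above its underside); axes as the tote's
- tote4_plain (a point): centre of the outer face of tote4's full-height end (x = -69.5 mm, 24 mm above its underside); axes as the tote's
- diya1: yellow ceramic diya, a boat-shaped little bowl 62 long (x) x 36 wide (y) x 28 mm high, 0.07 kg; origin at the centre of its underside, z up; its two ends (14 mm wide, overhanging from 12 mm height up) can be gripped along x, which leaves room for the fingers inside a tote. Two to four of the diyas are present, standing on the chowki
- diya2: yellow ceramic diya, a boat-shaped little bowl 62 long (x) x 36 wide (y) x 28 mm high, 0.07 kg; origin at the centre of its underside, z up; its two ends (14 mm wide, overhanging from 12 mm height up) can be gripped along x, which leaves room for the fingers inside a tote. Two to four of the diyas are present, standing on the chowki
- diya3: yellow ceramic diya, a boat-shaped little bowl 62 long (x) x 36 wide (y) x 28 mm high, 0.07 kg; origin at the centre of its underside, z up; its two ends (14 mm wide, overhanging from 12 mm height up) can be gripped along x, which leaves room for the fingers inside a tote. Two to four of the diyas are present, standing on the chowki
- diya4: yellow ceramic diya, a boat-shaped little bowl 62 long (x) x 36 wide (y) x 28 mm high, 0.07 kg; origin at the centre of its underside, z up; its two ends (14 mm wide, overhanging from 12 mm height up) can be gripped along x, which leaves room for the fingers inside a tote. Two to four of the diyas are present, standing on the chowki
- plinth_face (a point): bottom centre of the flat side of the dark wooden plinth that looks to the robot's right, at the foot; x points into the plinth, y along the side, z up. The side is 240 mm wide and 55 mm high (only the bottom tote of a stack reaches it); the plinth is fixed, 140 mm deep, and carries the kalash (173 mm high)
- chowki: low wooden platform on which everything stands; fixed; its top is level, 60 mm above the work surface; 480 (x) x 1040 mm (y), origin under its centre at the work surface
- kalash: steel pot with a coconut, on the plinth, 94 mm across, 173 mm high; a bystander to be left alone; origin at the centre of its underside
- mould: flat silicone mould, 75 x 120 x 22 mm; a bystander to be left alone; origin at the centre of its underside
- pillbox: blue plastic cylinder with a twist cap, 47 mm across, 68 mm high, upright among the diyas; a bystander to be left alone; origin at the centre of its underside
- lighter: gas lighter lying flat, 180 mm long (x), 24 mm wide, its origin 80 mm from its butt and 100 mm from its nozzle tip, 26 mm high; a bystander to be left alone; origin at the underside
- bell: brass hand bell, upright, 60 mm across, 84 mm high; a bystander to be left alone; origin at the centre of its underside
- bowl: small copper bowl, 84 mm across, 35 mm high; a bystander to be left alone; origin at the centre of its underside
Things that resemble listed ones, but are neither listed nor needed, are in the scene too. What is shaped like the diya1 but purple is not meant.

How it is judged:
By the outcome, as a careful person would: the job done as asked, in the order asked, and still so for the second after the job is handed in, with the robot touching nothing.
Of diya1, diya2, diya3, diya4 only 2 to 4 are there at a start; the rules pass over those that are not, and their reading is None.
At some moment in a run one of diya1, diya2, diya3, diya4 may be knocked a few centimetres aside while the robot is not near it.
It also fails if it takes over 210 s, if anything falls off the work surface, if the arm or the gripper's body presses on something with over 40 N, if the wrist force passes 120 N, or if a joint passes its speed limit or range.

### The arm

A 6-joint arm with a two-finger parallel gripper is mounted at the origin on the work surface. World frame = base frame: x ahead of the robot, y to its left, z up, the work surface at z = 0. Lengths are in m, angles in degrees, forces in N, time in s.
With the tool pointing down it reaches from about 0.375 to 0.9 m from the base axis. Payload 3.1 kg.
Tool frame: the origin (TCP) lies at the very end of the fingers, on their centre line; the grasp point (between the pads) lies 19 mm behind it; z points along the fingers, y is the direction in which the jaws open and shut (so a half turn about z gives the same grasp; the last joint's range is limited). The gripper opens to 87 mm and grips with 3 to 60 N. Pads are 19 mm wide; open, the fingers measure 117 mm over their backs; the gripper's body (75 mm by 190 mm) begins 51 mm behind the grasp point.
Start: joints at [-81.618, 30.224, 82.088, -0, 67.689, -10.227], TCP at [0.199, -0.592, 0.2] pointing down, gripper open.
Joint ranges: [-176.69, 176.69], [-43.24, 126.21], [12.49, 139.97], [-82, 262], [0, 151.66], [-163.58, 163.58]. Speed limits (degrees/s): [159.86, 159.86, 180, 180, 180, 180].

### API

Orientations are given as a 3x3 rotation matrix whose columns are the frame's x, y, z axes.
In Python, from rig import readout, capture, camera_model, bot, spot_in, regions_of gives the robot as it stands.
- The arm moves only by the tool send_rows, never from a script. Its argument "moves" is a list that holds one entry, the list of rows, each a list of 7 numbers: the turn, a rotation vector about the tool's x, y, z in degrees, then the shift along the tool's x, y, z in cm, then the opening, from -1 (shut) to 1 (fully open). A call has exactly 5 rows; each row shifts and turns the commanded pose from where the row before left it, along the tool's axes as they then stand; what a row does not reach is not made up. A row lasts 1/10 s, in which the tool goes at most 50 mm and 8.59 degrees, less where a joint would pass 70% of its speed; a pose out of reach is approached as far as the arm can. A call with a gripper value outside its range is refused whole. The fingers move at their own pace and stop on an object; the grip force is fixed at half the most. Time passes only in rows, so rows that do not move let the fingers close, or fill a call up. It gives the time, the measured TCP pose, the force and the opening at its end, in the units of the state.
- readout.read_state(): the state, without advancing time (a new reading comes with each control period).
- capture(name): name is "scene" or "top" or "wrist"; returns the picture (400x640x3 uint8, blue, green, red); there is no depth.
- camera_model(name): a dict with "camera_matrix" (3x3 intrinsics, pixels), "pose" (4x4, takes a point from camera to world coordinates). Camera axes: x right, y up, looking along -z (the intrinsics and any distortion apply to the point x, -y, -z); pixel columns grow to the right and rows downward; lengths in m; the calibration is good to about 2 mm. A picture is of the moment at which its call begins: read the wrist's pose just before it. camera_model takes no time and is no camera call; for the wrist camera it gives the pose at the moment of the call.
- bot.hand_in(): hands the job in, once; it reports no verdict.
Trained networks look in the newest picture that a camera, given by its name, has taken for a name from the list of things; names that differ only in an ending like _2 or _b are one class to them, and where a whole thing is asked for, a point or a joint stands for the part that bears it (a point fixed in the world has none). Each returns a list of dicts, best first, with "p" (0 to 1); they miss things now and then, are a little off and sometimes report something else, mostly with a low value. They report only what shows in the picture. A call takes as long as a camera call. They do not tell look-alikes from the thing itself.
- spot_in(camera, thing): "location" ([x, y, z] in m, in world coordinates, good to about 4 mm: the middle of the surface that is visible of it).
- regions_of(camera, thing): "mask" (400x640 bool, what is visible of it).
The state is a dict: "time_s": time; "joint_positions": joint angles; "qvel": joint speeds; "tau": joint torques, N m; "position": TCP position; "tcp_rot": TCP orientation; "force": force on the tool from outside, world axes, zero at the start; "moment": the same for the moment, N m; "opening": opening from 0.0 (shut) to 1.0 (fully open).
Only numpy, scipy, OpenCV 4.12 (cv2) and the standard library are available. Lean on these libraries where they do the work, as an engineer would, in place of code of your own. Each camera call takes 0.05 s, during which the arm holds its last target. There are 200 camera calls.

## Working session

There is one attempt and no reset: what is moved stays moved. The work goes in short steps, Python scripts to look and compute and a tool call to move; the robot and the scene stay as the last step left them, time stands still between calls to the robot, and variables do not carry over. Pictures are saved under pics/ and viewed, about 12 in all and at most 16, crops included, and the job is handed in when it is done.

Besides the shell and the picture viewer there is one more tool, called after "Call:" in YAML: its name, and indented under it one key for each argument. send_rows: Moves the arm, as the interface text tells. Its arguments: {"type":"object","properties":{"moves":{"type":"array","items":{"type":"array","items":{"type":"array","items":{"type":"number"}}}}},"required":["moves"]}

```bash
ls; mkdir -p pics; python3 - <<'E'
from rig import readout, capture, camera_model, spot_in
import cv2,numpy as np
s=readout.read_state();print(s['position'],s['tcp_rot'],s['opening'])
for n in ['scene','top']:
    im=capture(n);cv2.imwrite(f'pics/{n}0.png',im)
    m=camera_model(n);print(n,{k:np.round(v,3).tolist() if not isinstance(v,str) else v for k,v in m.items()})
    for t in ['tote1','tote1_cut','tote1_plain','diya1','plinth_face']:
        for r in spot_in(n,t): print(t,round(r['p'],2),np.round(r['location'],3))
E
```

```text
pics
[ 0.19933732 -0.59153577  0.19948084] [[ 9.47733727e-01  3.19062178e-01 -3.29842238e-04]
 [ 3.19062135e-01 -9.47731388e-01  2.13798826e-03]
 [ 3.69549349e-04 -2.13148375e-03 -9.99997660e-01]] 0.9995684155332636
scene {'camera_matrix': [[394.857, 0.0, 315.044], [0.0, 394.857, 198.277], [0.0, 0.0, 1.0]], 'pose': [[0.121, -0.762, 0.636, 1.268], [0.993, 0.094, -0.076, -0.126], [-0.001, 0.64, 0.768, 1.02], [0.0, 0.0, 0.0, 1.0]]}
tote1 0.96 [0.598 0.07  0.084]
tote1 0.72 [ 0.598 -0.32   0.082]
tote1 0.66 [ 0.426 -0.236  0.081]
tote1 0.64 [ 0.614 -0.067  0.074]
tote1 0.59 [ 0.595 -0.183  0.08 ]
tote1_cut 0.96 [0.597 0.075 0.086]
tote1_cut 0.55 [0.443 0.09  0.117]
tote1_cut 0.45 [ 0.611 -0.454  0.081]
tote1_plain 0.59 [0.595 0.073 0.085]
tote1_plain 0.39 [ 0.595 -0.321  0.082]
diya1 0.72 [ 0.425 -0.234  0.077]
diya1 0.7 [ 0.237 -0.286  0.021]
diya1 0.67 [ 0.42  -0.012  0.078]
diya1 0.57 [ 0.423 -0.109  0.079]
diya1 0.27 [ 0.595 -0.182  0.08 ]
diya1 0.24 [0.444 0.088 0.118]
plinth_face 0.7 [ 0.594 -0.187  0.082]
plinth_face 0.56 [0.566 0.37  0.115]
plinth_face 0.39 [ 0.671 -0.036  0.061]
top {'camera_matrix': [[448.65, 0.0, 328.236], [0.0, 448.65, 204.688], [0.0, 0.0, 1.0]], 'pose': [[-0.026, 0.997, -0.078, 0.399], [-1.0, -0.025, 0.013, 0.001], [0.011, 0.079, 0.997, 1.247], [0.0, 0.0, 0.0, 1.0]]}
tote1 0.88 [ 0.617 -0.073  0.062]
tote1 0.75 [ 0.605 -0.329  0.071]
tote1 0.72 [ 0.604 -0.186  0.061]
tote1 0.61 [0.604 0.062 0.064]
tote1 0.55 [ 0.432 -0.236  0.079]
tote1_cut 0.89 [0.602 0.062 0.065]
tote1_cut 0.71 [0.522 0.369 0.117]
tote1_plain 0.77 [0.603 0.061 0.064]
diya1 0.83 [ 0.238 -0.29   0.018]
diya1 0.81 [ 0.427 -0.24   0.078]
diya1 0.62 [ 0.425 -0.016  0.078]
diya1 0.5 [ 0.424 -0.116  0.073]
plinth_face 0.94 [0.525 0.368 0.117]
```

View pics/scene0.png

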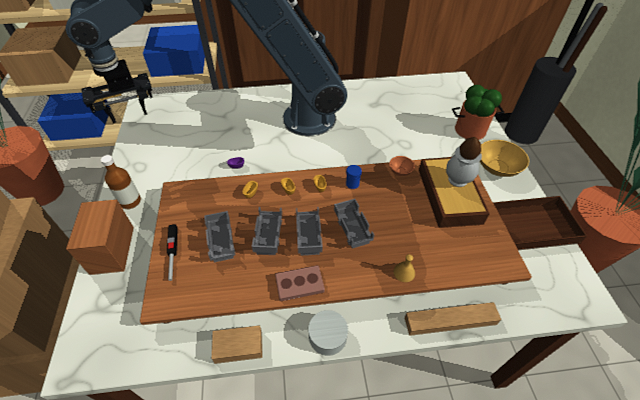

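View pics/top0.png

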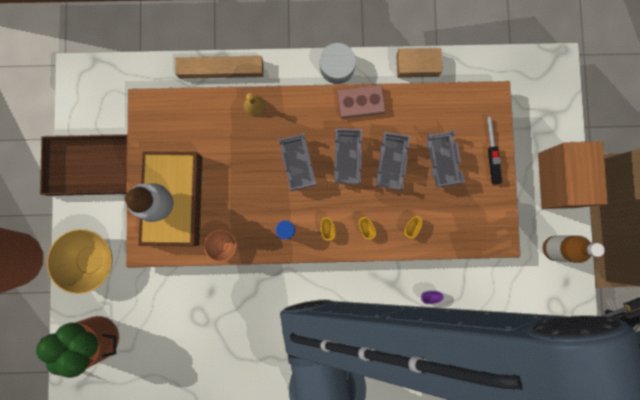

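The pictures show four grey totes at top-view px (298,162), (347,157), (392,160) and (445,160). Three yellow diyas stand on the chowki at (327,229), (367,229) and (413,227). The purple one at (432,297) is off the chowki and not meant. The plinth's right side is at px column ~200. Next I measure poses with the masks.

```bash
cat > h.py <<'E'
from rig import readout, capture, camera_model, spot_in, regions_of, bot
import cv2, numpy as np
from scipy.spatial.transform import Rotation as R
def ray(m,px,z):
    K,T=m['camera_matrix'],m['pose']
    px=np.atleast_2d(px).astype(float)
    d=np.c_[(px[:,0]-K[0,2])/K[0,0],-(px[:,1]-K[1,2])/K[1,1],-np.ones(len(px))]@T[:3,:3].T
    t=(z-T[2,3])/d[:,2]
    return T[:3,3]+d*t[:,None]
def proj(m,P):
    K,T=m['camera_matrix'],m['pose']
    c=(np.atleast_2d(P)-T[:3,3])@T[:3,:3]
    return np.c_[K[0,0]*c[:,0]/-c[:,2]+K[0,2],K[1,1]*-c[:,1]/-c[:,2]+K[1,2]]
def rect(m,mask,z):
    c=max(cv2.findContours(mask.astype(np.uint8),0,1)[0],key=cv2.contourArea)[:,0]
    w=ray(m,c,z)[:,:2]
    return cv2.minAreaRect((w*1000).astype(np.float32))
def togo(pos,yaw):
    """rows from present pose to TCP pos, tool down, jaw (tool y) at yaw deg in world (mod 180)"""
    s=readout.read_state();p=np.array(s['position']);Rt=np.array(s['tcp_rot'])
    best=None
    for k in (0,180):
        a=np.radians(yaw+k);y=np.array([np.cos(a),np.sin(a),0]);z=np.array([0,0,-1.]);G=np.c_[np.cross(y,z),y,z]
        rv=R.from_matrix(Rt.T@G).as_rotvec(degrees=True)
        j6=s['joint_positions'][5]+rv[2]
        print('yaw opt turn',np.round(rv,1),'j6~%.0f'%j6,'shift before turn cm',np.round(Rt.T@(np.array(pos)-p)*100,2),'after turn cm',np.round(G.T@(np.array(pos)-p)*100,2))
E
python3 - <<'E'
from h import *
s=readout.read_state();m=camera_model('wrist');Rt=np.array(s['tcp_rot'])
print('K',m['camera_matrix'].round(1).tolist());print('cam in tool',np.round(Rt.T@(m['pose'][:3,3]-s['position']),4),np.round(Rt.T@m['pose'][:3,:3],3).tolist())
capture('top');m=camera_model('top')
for t,z in [('tote1',.108),('diya1',.084),('plinth_face',.115)]:
    for r in regions_of('top',t):
        q=rect(m,r['mask'],z);print(t,round(r['p'],2),np.round(q[0]),np.round(q[1]),round(q[2],1))
# plinth right side edge px, manual
for px in [(200,153),(196,243),(142,151)]: print(px,ray(m,px,.115).round(3))
im=cv2.imread('pics/top0.png')[110:255,130:500];cv2.imwrite('pics/topc.png',cv2.resize(im,None,fx=2.15,fy=2.15,interpolation=2))
E
```

```text
K [[317.2, 0.0, 316.1], [0.0, 317.2, 191.8], [0.0, 0.0, 1.0]]
cam in tool [ 0.0833 -0.0015 -0.1842] [[0.0, 0.953, 0.301], [1.0, -0.001, 0.0], [0.001, 0.301, -0.953]]
tote1 0.97 [615. -68.] [ 67. 143.] 88.2
tote1 0.8 [602.  64.] [136.  65.] 10.7
tote1 0.65 [ 599. -182.] [ 71. 144.] 80.2
tote1 0.64 [ 602. -316.] [142.  79.] 7.9
diya1 0.81 [ 248. -274.] [57. 33.] 88.4
diya1 0.75 [ 428. -233.] [38. 60.] 61.8
diya1 0.68 [579.   1.] [1019.  471.] 90.0
diya1 0.59 [ 428. -113.] [60. 36.] 16.7
diya1 0.58 [428. -11.] [34. 57.] 88.6
diya1 0.53 [760. 174.] [58. 56.] 67.8
diya1 0.33 [431.  99.] [46. 47.] 25.2
plinth_face 0.71 [515. 384.] [155. 241.] 88.6
plinth_face 0.49 [ 598. -182.] [ 73. 143.] 80.3
(200, 153) [[0.629 0.309 0.115]]
(196, 243) [[0.4   0.32  0.115]]
(142, 151) [[0.637 0.456 0.115]]
```

View pics/topc.png

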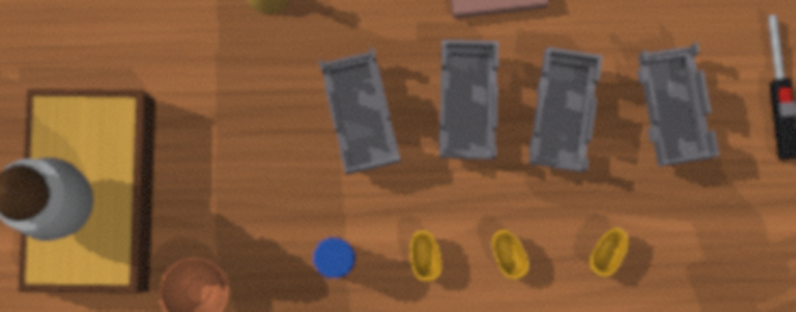

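```bash
python3 - <<'E'
from h import *
togo([.53,-.19,.25],-90)
E
```

```text
yaw opt turn [ 0.   0.  18.6] j6~8 shift before turn cm [ 44.16 -27.58  -4.95] after turn cm [ 33.05 -40.23  -4.95]
yaw opt turn [  -0.     0.  -161.4] j6~-172 shift before turn cm [ 44.16 -27.58  -4.95] after turn cm [-33.05  40.23  -4.95]
```

Call:
send_rows:
  moves:
    - [[0,0,6.2,0,0,-1.65,1],[0,0,6.2,0,0,-1.65,1],[0,0,6.2,0,0,-1.65,1],[0,0,0,2.75,-3.35,0,1],[0,0,0,2.75,-3.35,0,1]]

```text
time_s: 1.3
position: [0.2545, -0.5258, 0.2506]
tcp_rot: [[1.0, -0.003, 0.001], [-0.003, -1.0, -0.002], [0.001, 0.002, -1.0]]
force: [1.4, 0.4, 0.1]
opening: 1.004
```

Call:
send_rows:
  moves:
    - [[0,0,0,2.75,-3.35,0,1],[0,0,0,2.75,-3.35,0,1],[0,0,0,2.75,-3.35,0,1],[0,0,0,2.75,-3.35,0,1],[0,0,0,2.75,-3.35,0,1]]

```text
time_s: 1.8
position: [0.3929, -0.3564, 0.2502]
tcp_rot: [[1.0, -0.0, 0.0], [-0.0, -1.0, -0.0], [0.0, 0.0, -1.0]]
force: [0.8, -1.0, -0.1]
opening: 1.002
```

Call:
send_rows:
  moves:
    - [[0,0,0,2.75,-3.35,0,1],[0,0,0,2.75,-3.35,0,1],[0,0,0,2.75,-3.35,0,1],[0,0,0,2.75,-3.35,0,1],[0,0,0,2.75,-3.35,0,1]]

```text
time_s: 2.3
position: [0.5304, -0.1887, 0.2502]
tcp_rot: [[1.0, 0.0, 0.0], [0.0, -1.0, -0.0], [0.0, 0.0, -1.0]]
force: [1.2, -0.7, 0.2]
opening: 1.0
```

```bash
python3 - <<'E'
from h import *
import pickle
s=readout.read_state();print(s['position'].round(4),s['force'],s['time_s'])
m=camera_model('wrist');im=capture('wrist');cv2.imwrite('pics/w1.png',im)
out={}
for t,z in [('tote1',.11),('tote1_cut',.1),('diya1',.084)]:
    rs=regions_of('wrist',t);out[t]=rs
    for r in rs:
        q=rect(m,r['mask'],z);print(t,round(r['p'],2),np.round(q[0]),np.round(q[1]),round(q[2],1))
for t in ['tote1_cut','tote1_plain']:
    for r in spot_in('wrist',t): print(t,round(r['p'],2),r['location'].round(3) if hasattr(r['location'],'round') else r['location'])
pickle.dump((m,im,out),open('w1.pkl','wb'))
E
```

```text
[ 0.5304 -0.1887  0.2502] [ 1.19678046 -0.70883251  0.16279079] 2.3
tote1 0.94 [605.  52.] [139.  94.] 11.9
tote1 0.89 [ 601. -314.] [139.  79.] 8.0
tote1 0.87 [614. -72.] [ 77. 139.] 87.4
tote1 0.74 [ 441. -228.] [37. 58.] 59.8
tote1 0.68 [ 599. -183.] [ 69. 140.] 80.2
tote1_cut 0.87 [605.  59.] [143.  97.] 11.9
diya1 0.93 [ 427. -113.] [64. 39.] 2.6
diya1 0.68 [ 426. -232.] [40. 65.] 64.3
diya1 0.61 [429. -13.] [62. 41.] 13.2
diya1 0.58 [ 310. -272.] [18. 47.] 0.0
tote1_cut 0.55 [0.6082, 0.076, 0.0877]
tote1_plain 0.76 [0.6091, 0.0787, 0.0852]
tote1_plain 0.48 [0.5488, -0.2047, 0.0618]
```

View pics/w1.png

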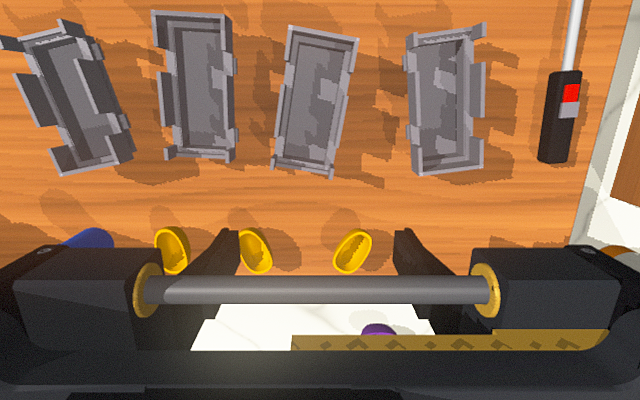

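```bash
cat >> h.py <<'E'
from scipy.optimize import minimize
NH=9
def box(x0,x1,y0,y1,z0,z1): return np.array([[x,y,z] for x in (x0,x1) for y in (y0,y1) for z in (z0,z1)])/1000.
def parts():
    P=[box(-63,63,-27,27,0,22)]
    P.append(box(-69.5,69.5,-33.5,33.5,22,30))
    for s in (-1,1):
        a,b=sorted((s*29.5,s*33.5))
        for x0,x1 in ((-69.5,-28-NH),(-28+NH,46-NH),(46+NH,69.5)): P.append(box(x0,x1,a,b,22,50))
    P.append(box(-69.5,-65.5,-33.5,33.5,22,50))
    return P
PARTS=parts()
def pose(P,v,z0):
    c,s=np.cos(v[2]),np.sin(v[2]);return np.c_[v[0]+c*P[:,0]-s*P[:,1],v[1]+s*P[:,0]+c*P[:,1],P[:,2]+z0]
def render(m,v,z0,off,shape,S=4):
    im=np.zeros((shape[0]*S,shape[1]*S),np.uint8)
    for P in PARTS:
        q=((proj(m,pose(P,v,z0))-off)*S+S/2-.5)
        cv2.fillConvexPoly(im,cv2.convexHull(np.round(q*16).astype(np.int32)),255,shift=4)
    return cv2.resize(im,(shape[1],shape[0]),interpolation=cv2.INTER_AREA)/255.
def fit(m,mask,z0=.06):
    """returns list of (err, x,y,yaw) for the two orientations; yaw is direction of the cut end"""
    ys,xs=np.nonzero(mask);off=np.array([max(xs.min()-12,0),max(ys.min()-12,0)])
    M=mask[off[1]:ys.max()+13,off[0]:xs.max()+13].astype(float)
    q=rect(m,mask,z0+.045);c=np.array(q[0])/1000;a=np.radians(q[2]+(90 if q[1][1]>q[1][0] else 0))
    out=[]
    for k in (0,np.pi):
        f=lambda u:np.abs(render(m,[u[0]/100,u[1]/100,u[2]/10],z0,off,M.shape)-M).sum()/M.sum()
        u0=[c[0]*100,c[1]*100,(a+k)*10]
        r=minimize(f,u0,method='Nelder-Mead',options=dict(initial_simplex=[u0]+[np.add(u0,np.eye(3)[i]) for i in range(3)],xatol=.01,fatol=1e-4))
        out.append((r.fun,r.x[0]/100,r.x[1]/100,(np.degrees(r.x[2]/10)+180)%360-180))
    return sorted(out)
def draw(im,m,v,z0,col=(0,255,0)):
    for P in PARTS:
        cv2.polylines(im,[cv2.convexHull(np.round(proj(m,pose(P,v,z0))).astype(np.int32))],True,col,1)
E
python3 - <<'E'
from h import *
import pickle
m,im,out=pickle.load(open('w1.pkl','rb'))
big=im.copy()
for r in out['tote1']:
    if r['mask'].sum()<3000: continue
    f=fit(m,r['mask']);print([np.round(x,4).tolist() for x in f])
    draw(big,m,[f[0][1],f[0][2],np.radians(f[0][3])],.06)
cv2.imwrite('pics/w1f.png',cv2.resize(big[0:190,0:500],None,fx=1.6,fy=1.6))
E
```

```text
[[0.0415, 0.6026, 0.0646, 11.8917], [0.1671, 0.6018, 0.0643, -168.3883]]
[[0.0451, 0.6017, -0.3193, 7.7587], [0.1213, 0.5993, -0.3198, -171.8333]]
[[0.0438, 0.6132, -0.0669, 177.1442], [0.1166, 0.6164, -0.0671, -2.5228]]
[[0.0213, 0.5985, -0.1831, 170.2686], [0.0534, 0.6021, -0.1836, -9.7868]]
```

View pics/w1f.png

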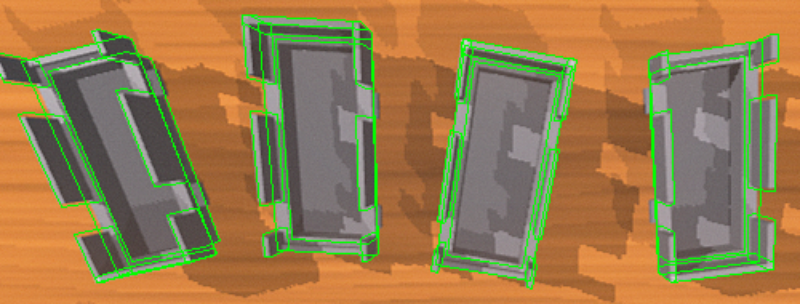

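The overlay fits all four totes. The cut ends are: A (y=.065) and D (y=-.319) towards +x, B (y=-.067) and C (y=-.183) towards -x. Next, the diya axes.

```bash
cat >> h.py <<'E'
def diyas(cam,z=.084):
    m=camera_model(cam);im=capture(cam)
    h=cv2.cvtColor(im,cv2.COLOR_BGR2HSV);M=cv2.inRange(h,(18,150,60),(35,255,255))
    M=cv2.morphologyEx(M,cv2.MORPH_CLOSE,np.ones((3,3)))
    out=[]
    for c in cv2.findContours(M,0,1)[0]:
        if cv2.contourArea(c)<60: continue
        one=np.zeros_like(M);cv2.drawContours(one,[c],-1,1,-1)
        yy,xx=np.nonzero(one);w=ray(m,np.c_[xx,yy],z)[:,:2]
        mu=w.mean(0);e,v=np.linalg.eigh(np.cov(w.T));a=np.degrees(np.arctan2(v[1,1],v[0,1]))
        a=(a+90)%180-90
        u=(w-mu)@v[:,1];t=(w-mu)@v[:,0]
        cen=mu+v[:,1]*(u.max()+u.min())/2+v[:,0]*(t.max()+t.min())/2
        out.append((cen[0],cen[1],a,np.ptp(u)*1e3,np.ptp(t)*1e3))
    return m,im,out
E
python3 - <<'E'
from h import *
for d in diyas('wrist')[2]: print('wrist',np.round(d,3))
for d in diyas('top')[2]: 
    if d[1]<.1: print('top',np.round(d,3))
togo([.428,-.012,.20],0)
E
```

```text
wrist [ 2.88000e-01 -3.79000e-01 -8.86210e+01  4.07349e+02  3.81250e+01]
wrist [ 0.368 -0.407 17.101 86.202 33.452]
wrist [  0.426  -0.231 -25.72   63.616  39.185]
wrist [ 0.426 -0.112 10.906 64.278 38.307]
wrist [ 3.92000e-01  1.20000e-02 -3.13710e+01  1.45007e+02  5.17810e+01]
top [ 0.429 -0.111 14.968 58.96  33.86 ]
top [ 4.2900e-01 -1.0000e-02  8.4970e+00  6.0856e+01  3.6744e+01]
yaw opt turn [ -0.    0.  -90.1] j6~-31 shift before turn cm [-10.1  -17.92   5.  ] after turn cm [ 17.94 -10.07   5.  ]
yaw opt turn [ 0.   0.  89.9] j6~149 shift before turn cm [-10.1  -17.92   5.  ] after turn cm [-17.94  10.07   5.  ]
```

Call:
send_rows:
  moves:
    - [[0,0,-8.2,-2.0,-3.6,1,1],[0,0,0,0,0,0,1],[0,0,0,0,0,0,1],[0,0,0,0,0,0,1],[0,0,0,0,0,0,1]]

```text
time_s: 3.2
position: [0.5102, -0.1556, 0.2405]
tcp_rot: [[0.99, 0.141, 0.002], [0.141, -0.99, -0.001], [0.001, 0.001, -1.0]]
force: [0.3, -0.2, 0.9]
opening: 0.998
```

```bash
python3 - <<'E'
from h import *
s=readout.read_state();print(s['position'],s['joint_positions'])
togo([.428,-.011,.20],8.5)
E
```

```text
[ 0.51020578 -0.15562361  0.24046922] [-2.89698315e+01  2.03626480e+01  9.25188113e+01 -6.36581636e-03
  6.70085675e+01  5.29219779e+01]
yaw opt turn [  0.1  -0.  -90.4] j6~-37 shift before turn cm [ -6.1  -15.48   4.02] after turn cm [15.52 -5.99  4.05]
yaw opt turn [-0.  -0.1 89.6] j6~143 shift before turn cm [ -6.1  -15.48   4.02] after turn cm [-15.52   5.99   4.05]
```

Call:
send_rows:
  moves:
    - [[0,0,0,-1.5,-3.9,1,1],[0,0,0,-1.5,-3.9,1,1],[0,0,0,-1.5,-3.9,1,1],[0,0,0,-1.6,-3.8,1,1],[0,0,-8.2,0,0,0,1]]

```text
time_s: 3.7
position: [0.4219, -0.0059, 0.1987]
tcp_rot: [[0.958, 0.288, -0.007], [0.288, -0.958, 0.003], [-0.006, -0.005, -1.0]]
force: [0.4, -0.1, 0.8]
opening: 1.001
```

Call:
send_rows:
  moves:
    - [[0,0,-8.2,0,0,0,1],[0,0,-8.2,0,0,0,1],[0,0,-8.2,0,0,0,1],[0,0,-8.2,0,0,0,1],[0,0,-8.2,0,0,0,1]]

```text
time_s: 4.2
position: [0.4279, -0.0102, 0.2003]
tcp_rot: [[0.534, 0.845, 0.001], [0.845, -0.534, -0.0], [0.0, 0.001, -1.0]]
force: [0.1, -0.7, -1.2]
opening: 1.002
```

Call:
send_rows:
  moves:
    - [[0,0,-8.2,0,0,0,1],[0,0,-8.2,0,0,0,1],[0,0,-8.2,0,0,0,1],[0,0,-8.2,0,0,0,1],[0,0,-8.2,0,0,0,1]]

```text
time_s: 4.7
position: [0.428, -0.0103, 0.2003]
tcp_rot: [[-0.151, 0.989, 0.001], [0.989, 0.151, -0.0], [-0.001, 0.001, -1.0]]
force: [-1.5, -0.5, 0.2]
opening: 0.998
```

```bash
python3 - <<'E'
from h import *
s=readout.read_state();print(s['position'],s['joint_positions'])
m,im,o=diyas('wrist');cv2.imwrite('pics/w2.png',im)
for d in o: print('wrist',np.round(d,4))
togo([.428,-.011,.063],8.5)
E
```

```text
[ 0.42795963 -0.01027837  0.20027832] [-1.64016371e+01  1.50521434e+01  1.09070242e+02 -3.72702373e-03
  5.57928725e+01 -2.50869797e+01]
wrist [ 5.934000e-01 -1.798000e-01  9.742400e+00  3.990357e+02  3.212420e+01]
wrist [  0.2585  -0.162  -86.4282  68.1236  25.854 ]
wrist [  0.6315  -0.1049 -63.9976  73.5573  28.5503]
wrist [ 0.4241 -0.102  13.2468 62.0952 30.9875]
wrist [ 4.27500e-01 -9.10000e-03  8.81410e+00  6.11873e+01  3.77108e+01]
yaw opt turn [0.1 0.  0.4] j6~-25 shift before turn cm [-6.000e-02 -1.000e-02  1.373e+01] after turn cm [-0.07  0.   13.73]
yaw opt turn [-1.000e-01  1.000e-01 -1.796e+02] j6~-205 shift before turn cm [-6.000e-02 -1.000e-02  1.373e+01] after turn cm [ 0.07 -0.   13.73]
```

View pics/w2.png

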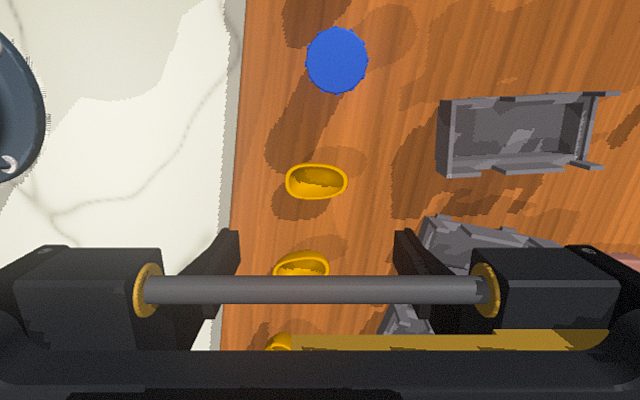

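Call:
send_rows:
  moves:
    - [[0,0,0,0.1,0,4.4,1],[0,0,0,0,0,4.4,1],[0,0,0,0,0,3.0,1],[0,0,0,0,0,1.9,1],[0,0,0,0,0,0,1]]

```text
time_s: 5.25
position: [0.4259, -0.0087, 0.061]
tcp_rot: [[-0.143, 0.99, -0.004], [0.99, 0.143, 0.001], [0.002, -0.004, -1.0]]
force: [-0.5, -0.7, 0.2]
opening: 1.0
```

Call:
send_rows:
  moves:
    - [[0,0,0,0,0,0,-1],[0,0,0,0,0,0,-1],[0,0,0,0,0,0,-1],[0,0,0,0,0,0,-1],[0,0,0,0,0,0,-1]]

```text
time_s: 5.75
position: [0.4274, -0.0087, 0.0638]
tcp_rot: [[-0.146, 0.989, 0.002], [0.989, 0.146, -0.001], [-0.001, 0.002, -1.0]]
force: [-0.2, 0.2, 4.1]
opening: 0.684
```

Call:
send_rows:
  moves:
    - [[0,0,0,0,0,-2,-1],[0,0,0,0,0,-4,-1],[0,0,0,0,0,-4,-1],[0,0,0,0,0,0,-1],[0,0,0,0,0,0,-1]]

```text
time_s: 6.25
position: [0.4271, -0.0086, 0.1638]
tcp_rot: [[-0.146, 0.989, 0.002], [0.989, 0.146, -0.001], [-0.001, 0.002, -1.0]]
force: [-0.1, 0.2, -1.3]
opening: 0.687
```

```bash
python3 - <<'E'
from h import *
s=readout.read_state();print(s['opening'],s['force'])
m=camera_model('wrist');capture('wrist')
for r in regions_of('wrist','tote1'):
    if r['mask'].sum()>3000: print(np.round(fit(m,r['mask']),4).tolist())
togo([.6026,.0646,.16],11.9)
E
```

```text
0.6867584761307202 [-0.06874264  0.18340266 -1.26271692]
[[0.0234, 0.6025, 0.0659, 11.8574], [0.0894, 0.6029, 0.0658, -168.0054]]
yaw opt turn [-0.1 -0.1 -3.5] j6~-28 shift before turn cm [ 4.62 18.57  0.18] after turn cm [ 3.48 18.82  0.21]
yaw opt turn [-1.000e-01  2.000e-01  1.765e+02] j6~152 shift before turn cm [ 4.62 18.57  0.18] after turn cm [ -3.48 -18.82   0.21]
```

Call:
send_rows:
  moves:
    - [[0,0,-3.5,1.2,4.6,0,-1],[0,0,0,0.9,4.75,0,-1],[0,0,0,0.9,4.75,0,-1],[0,0,0,0.7,4.75,0,-1],[0,0,0,0,0,0,-1]]

```text
time_s: 6.85
position: [0.6104, 0.0655, 0.1606]
tcp_rot: [[-0.208, 0.978, 0.004], [0.978, 0.208, 0.001], [-0.0, 0.004, -1.0]]
force: [-0.2, -0.5, -0.2]
opening: 0.684
```

```bash
python3 - <<'E'
from h import *
togo([.6025,.0655,.0683],11.9)
E
```

```text
yaw opt turn [0.2 0.  0.1] j6~-16 shift before turn cm [ 0.16 -0.81  9.23] after turn cm [ 0.16 -0.78  9.23]
yaw opt turn [  -0.     0.4 -179.9] j6~-196 shift before turn cm [ 0.16 -0.81  9.23] after turn cm [-0.16  0.78  9.23]
```

Call:
send_rows:
  moves:
    - [[0,0,0,0,0,3,-1],[0,0,0,0,0,0,-1],[0,0,0,0,0,0,-1],[0,0,0,0,0,0,-1],[0,0,0,0,0,0,-1]]

```text
time_s: 7.35
position: [0.6052, 0.0636, 0.1339]
tcp_rot: [[-0.206, 0.979, 0.002], [0.979, 0.206, -0.0], [-0.0, 0.002, -1.0]]
force: [0.1, -0.5, -0.2]
opening: 0.683
```

```bash
python3 - <<'E'
from h import *
togo([.6025,.0655,.0683],11.9)
E
```

```text
yaw opt turn [ 0.1  0.  -0. ] j6~-16 shift before turn cm [ 0.24 -0.23  6.56] after turn cm [ 0.24 -0.22  6.56]
yaw opt turn [ 0.0e+00 -1.0e-01  1.8e+02] j6~164 shift before turn cm [ 0.24 -0.23  6.56] after turn cm [-0.24  0.22  6.56]
```

Call:
send_rows:
  moves:
    - [[0,0,0,0.2,-0.2,3,-1],[0,0,0,0,0,2.0,-1],[0,0,0,0,0,1.5,-1],[0,0,0,0,0,0,-1],[0,0,0,0,0,0,-1]]

```text
time_s: 7.85
position: [0.6029, 0.0653, 0.0688]
tcp_rot: [[-0.206, 0.979, 0.001], [0.979, 0.206, -0.0], [-0.0, 0.001, -1.0]]
force: [-0.1, 0.9, -0.4]
opening: 0.693
```

Call:
send_rows:
  moves:
    - [[0,0,0,0,0,0.1,0.6],[0,0,0,0,0,0,0.6],[0,0,0,0,0,0,0.6],[0,0,0,0,0,0,0.6],[0,0,0,0,0,0,0.6]]

```text
time_s: 8.35
position: [0.6026, 0.0655, 0.0672]
tcp_rot: [[-0.206, 0.978, 0.0], [0.978, 0.206, 0.0], [-0.0, 0.0, -1.0]]
force: [0.2, 0.4, -0.3]
opening: 0.801
```

Call:
send_rows:
  moves:
    - [[0,0,0,0,0,-2,0.6],[0,0,0,0,0,-3,0.6],[0,0,0,0,0,-4,0.6],[0,0,0,0,0,-4,1],[0,0,0,0,0,0,1]]

```text
time_s: 8.85
position: [0.6068, 0.0653, 0.2034]
tcp_rot: [[-0.207, 0.978, 0.013], [0.978, 0.207, -0.001], [-0.004, 0.013, -1.0]]
force: [0.2, 0.2, -0.7]
opening: 0.906
```

```bash
python3 - <<'E'
from h import *
for c in ('top','wrist'):
  m,im,o=diyas(c);cv2.imwrite(f'pics/{c}3.png',im)
  for d in o:
    if d[1]<.1 and d[0]>.4: print(c,np.round(d,4))
togo([.428,-.112,.17],14)
E
```

```text
top [ 0.4285 -0.1123 22.4653 62.461  36.4156]
top [  0.4276  -0.233  -31.9708  60.0301  35.8964]
wrist [ 7.900000e-01 -9.340000e-02  1.264380e+01  3.807443e+02  3.221450e+01]
wrist [ 8.05400e-01 -2.03000e-02 -6.15999e+01  7.41790e+01  2.70086e+01]
wrist [ 0.4583 -0.092  85.4895 73.6528 27.7947]
wrist [ 0.6041  0.0637 12.2671 62.2488 37.0014]
yaw opt turn [ 0.1  0.  -2.1] j6~-18 shift before turn cm [-13.75 -20.78   2.77] after turn cm [-12.99 -21.26   2.81]
yaw opt turn [ 1.000e-01 -2.000e-01  1.779e+02] j6~162 shift before turn cm [-13.75 -20.78   2.77] after turn cm [12.99 21.26  2.81]
```

View pics/wrist3.png

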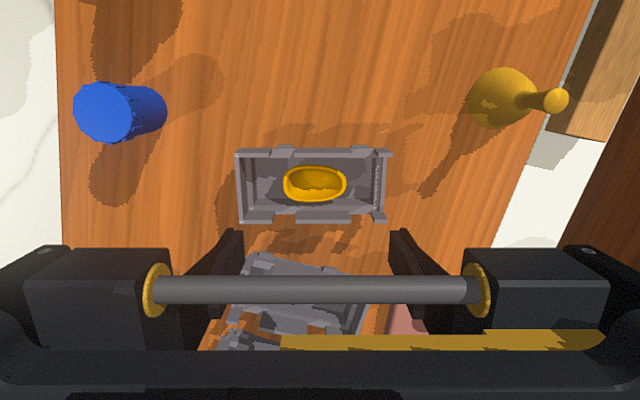

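Diya is upright in tote A (px 315,183). Next is the second diya.

Call:
send_rows:
  moves:
    - [[0,0,-5,-2.9,-4.1,0,1],[0,0,0,-2.4,-4.3,0.5,1],[0,0,0,-2.4,-4.3,0.7,1],[0,0,0,-2.4,-4.3,0.8,1],[0,0,0,-2.3,-4.3,0.8,1]]

```text
time_s: 9.45
position: [0.4288, -0.1125, 0.1673]
tcp_rot: [[-0.292, 0.957, -0.003], [0.957, 0.292, 0.001], [0.002, -0.002, -1.0]]
force: [-0.1, -1.1, -0.1]
opening: 0.999
```

Call:
send_rows:
  moves:
    - [[0,0,0,0,0,0,1],[0,0,0,0,0,0,1],[0,0,0,0,0,0,1],[0,0,0,0,0,0,1],[0,0,0,0,0,0,1]]

```text
time_s: 9.95
position: [0.4323, -0.1112, 0.1689]
tcp_rot: [[-0.293, 0.956, 0.0], [0.956, 0.293, -0.0], [-0.0, 0.0, -1.0]]
force: [0.8, 0.4, 0.3]
opening: 0.998
```

```bash
python3 - <<'E'
from h import *
s=readout.read_state()
m,im,o=diyas('wrist');cv2.imwrite('pics/w4.png',im)
for d in o:
  if 55<d[3]<70 and d[0]>.35: print(np.round(d,4)); togo([d[0],d[1],.063],d[2])
E
```

```text
[  0.6223  -0.1598 -55.7392  66.0415  25.899 ]
yaw opt turn [ 0.  -0.  72.8] j6~27 shift before turn cm [-10.2   16.75  10.6 ] after turn cm [12.98 14.71 10.59]
yaw opt turn [   0.     0.  -107.2] j6~-153 shift before turn cm [-10.2   16.75  10.6 ] after turn cm [-12.98 -14.71  10.59]
[ 0.4266 -0.1107 23.0504 62.2022 38.3651]
yaw opt turn [ 0.  0. -6.] j6~-52 shift before turn cm [ 0.23 -0.52 10.59] after turn cm [ 0.28 -0.49 10.59]
yaw opt turn [  0.  -0. 174.] j6~128 shift before turn cm [ 0.23 -0.52 10.59] after turn cm [-0.28  0.49 10.59]
```

Call:
send_rows:
  moves:
    - [[0,0,-6,0.2,-0.5,3.5,1],[0,0,0,0,0,3.5,1],[0,0,0,0,0,2.1,1],[0,0,0,0,0,1.5,1],[0,0,0,0,0,0,1]]

```text
time_s: 10.5
position: [0.4253, -0.1106, 0.0614]
tcp_rot: [[-0.39, 0.921, -0.003], [0.921, 0.39, 0.002], [0.003, -0.002, -1.0]]
force: [0.2, -0.1, -0.4]
opening: 1.0
```

Call:
send_rows:
  moves:
    - [[0,0,0,0,0,0,1],[0,0,0,0,0,0,-1],[0,0,0,0,0,0,-1],[0,0,0,0,0,0,-1],[0,0,0,0,0,0,-1]]

```text
time_s: 11.0
position: [0.4264, -0.1118, 0.0635]
tcp_rot: [[-0.389, 0.921, 0.001], [0.921, 0.389, -0.001], [-0.001, 0.001, -1.0]]
force: [0.4, 0.3, -0.2]
opening: 0.722
```

Call:
send_rows:
  moves:
    - [[0,0,0,0,0,0,-1],[0,0,0,0,0,-2,-1],[0,0,0,0,0,-4,-1],[0,0,0,0,0,-4,-1],[0,0,0,0,0,0,-1]]

```text
time_s: 11.5
position: [0.4293, -0.1133, 0.1671]
tcp_rot: [[-0.389, 0.921, 0.009], [0.921, 0.389, -0.005], [-0.008, 0.007, -1.0]]
force: [-0.6, 0.4, -0.9]
opening: 0.69
```

```bash
python3 - <<'E'
from h import *
togo([.6132,-.0669,.14],-2.9)
E
```

```text
yaw opt turn [ 0.5  0.4 25.8] j6~-26 shift before turn cm [-2.86 18.73  2.86] after turn cm [ 5.57 18.13  2.71]
yaw opt turn [  -0.5    0.7 -154.2] j6~-206 shift before turn cm [-2.86 18.73  2.86] after turn cm [ -5.57 -18.13   2.71]
```

Call:
send_rows:
  moves:
    - [[0,0,0,-0.8,4.7,0,-1],[0,0,0,-0.7,4.7,0,-1],[0,0,0,-0.7,4.7,0,-1],[0,0,0,-0.7,4.65,0,-1],[0,0,6.5,0,0,0,-1]]

```text
time_s: 12.0
position: [0.6161, -0.0644, 0.1618]
tcp_rot: [[-0.282, 0.959, 0.006], [0.959, 0.282, -0.0], [-0.002, 0.005, -1.0]]
force: [-0.4, -0.5, -0.3]
opening: 0.689
```

Call:
send_rows:
  moves:
    - [[0,0,6.5,0,0,0,-1],[0,0,6.5,0,0,0,-1],[0,0,6.5,0,0,2.5,-1],[0,0,0,0,0,0,-1],[0,0,0,0,0,0,-1]]

```text
time_s: 12.5
position: [0.609, -0.0651, 0.1366]
tcp_rot: [[0.052, 0.999, -0.003], [0.999, -0.052, 0.001], [0.001, -0.003, -1.0]]
force: [-0.0, -0.7, -0.9]
opening: 0.688
```

```bash
python3 - <<'E'
from h import *
togo([.6132,-.0669,.0680],-2.9)
E
```

```text
yaw opt turn [-0.2 -0.  -0.1] j6~-14 shift before turn cm [-0.16  0.46  6.86] after turn cm [-0.16  0.43  6.86]
yaw opt turn [-1.000e-01  3.000e-01  1.799e+02] j6~166 shift before turn cm [-0.16  0.46  6.86] after turn cm [ 0.16 -0.43  6.86]
```

Call:
send_rows:
  moves:
    - [[0,0,0,-0.1,0.3,3,-1],[0,0,0,0,0,2.2,-1],[0,0,0,0,0,1.6,-1],[0,0,0,0,0,0,-1],[0,0,0,0,0,0,-1]]

```text
time_s: 13.0
position: [0.6135, -0.0667, 0.0706]
tcp_rot: [[0.053, 0.999, 0.001], [0.999, -0.053, -0.0], [-0.0, 0.001, -1.0]]
force: [-0.0, -0.5, -0.1]
opening: 0.694
```

Call:
send_rows:
  moves:
    - [[0,0,0,0,0,0,0.6],[0,0,0,0,0,0,0.6],[0,0,0,0,0,0,0.6],[0,0,0,0,0,0,0.6],[0,0,0,0,0,0,0.6]]

```text
time_s: 13.5
position: [0.6132, -0.0666, 0.0703]
tcp_rot: [[0.054, 0.999, 0.0], [0.999, -0.054, -0.0], [-0.0, 0.0, -1.0]]
force: [-0.4, -0.0, -0.8]
opening: 0.798
```

Call:
send_rows:
  moves:
    - [[0,0,0,0,0,-2,0.6],[0,0,0,0,0,-3,0.6],[0,0,0,0,0,-4,0.6],[0,0,0,0,0,-2,1],[0,0,0,0,0,0,1]]

```text
time_s: 14.0
position: [0.6156, -0.0672, 0.1838]
tcp_rot: [[0.054, 0.999, 0.008], [0.999, -0.054, -0.002], [-0.002, 0.008, -1.0]]
force: [1.1, 0.0, 0.3]
opening: 0.909
```

```bash
python3 - <<'E'
from h import *
for c in ('top','wrist'):
  m,im,o=diyas(c)
  for d in o:
    if d[1]<.1 and d[0]>.4 and 55<d[3]<67: print(c,np.round(d,4))
togo([.428,-.233,.17],-30)
E
```

```text
top [  0.4271  -0.2331 -31.745   60.9533  37.1451]
top [ 0.6072  0.0638 12.477  60.3642 34.2814]
wrist [ 0.6141 -0.0673 -3.1153 62.3669 37.7757]
wrist [ 0.6032  0.0664 12.2701 62.7856 36.8879]
yaw opt turn [ 0.   0.  26.9] j6~13 shift before turn cm [-17.62 -17.55   0.99] after turn cm [-23.66  -7.67   0.99]
yaw opt turn [  -0.     0.  -153.1] j6~-167 shift before turn cm [-17.62 -17.55   0.99] after turn cm [23.66  7.67  0.99]
```

Call:
send_rows:
  moves:
    - [[0,0,0,-3.5,-3.5,0,1],[0,0,0,-3.5,-3.5,0,1],[0,0,0,-3.5,-3.5,0,1],[0,0,0,-3.5,-3.5,0,1],[0,0,0,-3.6,-3.55,0,1]]

```text
time_s: 14.6
position: [0.4262, -0.2324, 0.1782]
tcp_rot: [[0.053, 0.999, -0.003], [0.999, -0.053, 0.003], [0.002, -0.003, -1.0]]
force: [0.6, -0.4, -0.6]
opening: 0.998
```

Call:
send_rows:
  moves:
    - [[0,0,7.1,0,0,0,1],[0,0,7.1,0,0,0,1],[0,0,7.1,0,0,0,1],[0,0,7.1,0,0,0,1],[0,0,0,0,0,0,1]]

```text
time_s: 15.1
position: [0.4276, -0.2317, 0.1783]
tcp_rot: [[0.522, 0.853, -0.003], [0.853, -0.522, 0.003], [0.001, -0.004, -1.0]]
force: [0.1, -0.3, 1.0]
opening: 0.999
```

```bash
python3 - <<'E'
from h import *
s=readout.read_state()
m,im,o=diyas('wrist');cv2.imwrite('pics/w5.png',im)
for d in o:
  if 55<d[3]<70 and .35<d[0]<.5: print(np.round(d,4)); togo([d[0],d[1],.063],d[2])
E
```

```text
[  0.4261  -0.2317 -31.3522  61.6955  37.4215]
yaw opt turn [-0.2 -0.  -0. ] j6~-10 shift before turn cm [-0.09 -0.11 11.55] after turn cm [-0.08 -0.15 11.55]
yaw opt turn [-1.0e-01  3.0e-01  1.8e+02] j6~170 shift before turn cm [-0.09 -0.11 11.55] after turn cm [ 0.08  0.15 11.55]
```

Call:
send_rows:
  moves:
    - [[0,0,0,-0.1,-0.1,3.5,1],[0,0,0,0,0,3.5,1],[0,0,0,0,0,3.0,1],[0,0,0,0,0,1.5,1],[0,0,0,0,0,0,1]]

```text
time_s: 15.65
position: [0.4255, -0.2311, 0.0623]
tcp_rot: [[0.52, 0.854, -0.005], [0.854, -0.52, 0.005], [0.001, -0.007, -1.0]]
force: [-0.3, 0.3, -0.5]
opening: 1.002
```

Call:
send_rows:
  moves:
    - [[0,0,0,0,0,0,1],[0,0,0,0,0,0,-1],[0,0,0,0,0,0,-1],[0,0,0,0,0,0,-1],[0,0,0,0,0,0,-1]]

```text
time_s: 16.15
position: [0.4276, -0.233, 0.0656]
tcp_rot: [[0.522, 0.853, 0.001], [0.853, -0.522, -0.001], [-0.0, 0.001, -1.0]]
force: [0.6, -0.8, -0.5]
opening: 0.723
```

Call:
send_rows:
  moves:
    - [[0,0,0,0,0,0,-1],[0,0,0,0,0,-2,-1],[0,0,0,0,0,-4,-1],[0,0,0,0,0,-4,-1],[0,0,0,0,0,0,-1]]

```text
time_s: 16.65
position: [0.4304, -0.2353, 0.1698]
tcp_rot: [[0.522, 0.853, 0.009], [0.853, -0.522, -0.008], [-0.002, 0.012, -1.0]]
force: [1.2, -0.4, 0.5]
opening: 0.261
```

```bash
python3 - <<'E'
from h import *
togo([.5985,-.1831,.14],-9.7)
E
```

```text
yaw opt turn [  0.6   0.2 -21.8] j6~-32 shift before turn cm [13.24 11.57  3.08] after turn cm [ 7.98 15.69  2.98]
yaw opt turn [  0.3  -0.9 158.2] j6~148 shift before turn cm [13.24 11.57  3.08] after turn cm [ -7.98 -15.69   2.98]
```

Missed: opening 0.26. Look again.

Call:
send_rows:
  moves:
    - [[0,0,0,-2,0,0,1],[0,0,0,-2,0,0,1],[0,0,0,0,0,0,1],[0,0,0,0,0,0,1],[0,0,0,0,0,0,1]]

```text
time_s: 17.15
position: [0.4063, -0.266, 0.1644]
tcp_rot: [[0.522, 0.853, -0.001], [0.853, -0.522, 0.001], [0.001, -0.001, -1.0]]
force: [0.0, 0.3, 0.4]
opening: 0.636
```

```bash
python3 - <<'E'
from h import *
m,im,o=diyas('wrist');cv2.imwrite('pics/w6.png',im)
for d in o:
  if .35<d[0]<.5: print(np.round(d,4)); togo([d[0],d[1],.063],d[2])
for d in diyas('top')[2]: print(np.round(d,4))
E
```

```text
[  0.391   -0.4435 -30.5417 353.1405  28.3307]
yaw opt turn [-0.1 -0.  -0.9] j6~-16 shift before turn cm [-15.95   7.95  10.14] after turn cm [-16.07   7.69  10.15]
yaw opt turn [-0.000e+00  1.000e-01  1.791e+02] j6~164 shift before turn cm [-15.95   7.95  10.14] after turn cm [16.07 -7.69 10.15]
[ 0.447  -0.4075 69.4199 62.8863 18.3749]
yaw opt turn [-0.000e+00 -1.000e-01 -1.009e+02] j6~-116 shift before turn cm [-9.95 10.85 10.14] after turn cm [ -8.77 -11.81  10.15]
yaw opt turn [-0.1  0.  79.1] j6~64 shift before turn cm [-9.95 10.85 10.14] after turn cm [ 8.77 11.81 10.15]
[  0.4264  -0.2322 -31.5251  62.0395  36.2254]
yaw opt turn [-0.1 -0.   0.1] j6~-15 shift before turn cm [ 3.92 -0.06 10.16] after turn cm [ 3.92 -0.07 10.15]
yaw opt turn [ 0.000e+00 -1.000e-01 -1.799e+02] j6~-195 shift before turn cm [ 3.92 -0.06 10.16] after turn cm [-3.92  0.07 10.15]
[  0.3614   0.6271  88.3232 158.1698 155.1359]
[  0.4283  -0.2333 -31.7801  61.3305  36.2555]
[  0.5182   0.4041  -0.3103 228.7965 130.3387]
[ 0.6068  0.064  12.4697 59.7372 33.654 ]
[ 0.6176 -0.0683 -3.796  58.944  34.3973]
[ 0.7629  0.1773 30.7071 64.6405 52.3615]
```

View pics/w6.png

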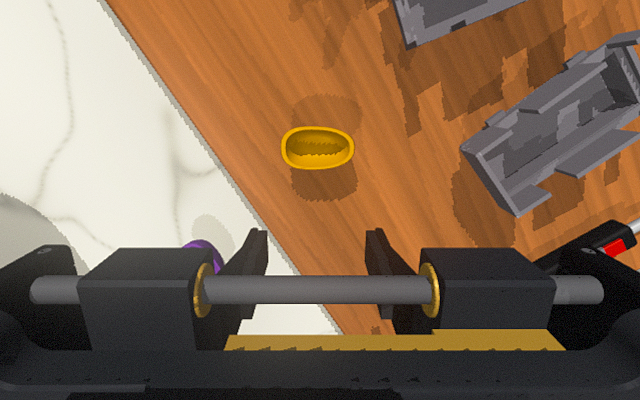

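It slipped but stayed in place upright. Retry a little lower and with more closing time.

Call:
send_rows:
  moves:
    - [[0,0,0,3.95,0,2,1],[0,0,0,0,0,3.2,1],[0,0,0,0,0,3.5,1],[0,0,0,0,0,1.5,1],[0,0,0,0,0,0,1]]

```text
time_s: 17.75
position: [0.4259, -0.2314, 0.0609]
tcp_rot: [[0.522, 0.853, -0.004], [0.853, -0.522, 0.004], [0.001, -0.005, -1.0]]
force: [-0.2, 0.4, 0.0]
opening: 0.995
```

Call:
send_rows:
  moves:
    - [[0,0,0,0,0,0,1],[0,0,0,0,0,0,-1],[0,0,0,0,0,0,-1],[0,0,0,0,0,0,-1],[0,0,0,0,0,0,-1]]

```text
time_s: 18.25
position: [0.4274, -0.2335, 0.0636]
tcp_rot: [[0.522, 0.853, 0.001], [0.853, -0.522, -0.001], [-0.0, 0.001, -1.0]]
force: [0.5, 0.6, 0.4]
opening: 0.721
```

Call:
send_rows:
  moves:
    - [[0,0,0,0,0,0,-1],[0,0,0,0,0,0,-1],[0,0,0,0,0,0,-1],[0,0,0,0,0,0,-1],[0,0,0,0,0,-1,-1]]

```text
time_s: 18.75
position: [0.4263, -0.2326, 0.0724]
tcp_rot: [[0.522, 0.853, -0.002], [0.853, -0.522, 0.002], [0.0, -0.003, -1.0]]
force: [-0.9, -0.1, -0.3]
opening: 0.688
```

Call:
send_rows:
  moves:
    - [[0,0,0,0,0,-1,-1],[0,0,0,0,0,-2,-1],[0,0,0,0,0,-3,-1],[0,0,0,0,0,-3,-1],[0,0,0,0,0,0,-1]]

```text
time_s: 19.25
position: [0.4294, -0.2351, 0.167]
tcp_rot: [[0.522, 0.853, 0.007], [0.853, -0.522, -0.006], [-0.002, 0.009, -1.0]]
force: [0.2, -1.2, -0.4]
opening: 0.69
```

```bash
python3 - <<'E'
from h import *
togo([.5985,-.1831,.14],-9.7)
E
```

```text
yaw opt turn [  0.5   0.2 -21.8] j6~-32 shift before turn cm [13.27 11.68  2.79] after turn cm [ 7.98 15.79  2.7 ]
yaw opt turn [  0.3  -0.7 158.2] j6~148 shift before turn cm [13.27 11.68  2.79] after turn cm [ -7.98 -15.79   2.7 ]
```

Call:
send_rows:
  moves:
    - [[0,0,0,3.3,2.95,0,-1],[0,0,0,3.3,2.95,0,-1],[0,0,0,3.3,2.95,0,-1],[0,0,0,3.3,2.95,0,-1],[0,0,-7.3,0,0,0,-1]]

```text
time_s: 19.75
position: [0.6018, -0.1807, 0.1623]
tcp_rot: [[0.404, 0.915, 0.005], [0.915, -0.404, -0.001], [0.001, 0.004, -1.0]]
force: [-0.3, -0.3, 0.5]
opening: 0.688
```

Call:
send_rows:
  moves:
    - [[0,0,-7.3,0,0,0,-1],[0,0,-7.2,0,0,0,-1],[0,0,0,0,0,2.5,-1],[0,0,0,0,0,0,-1],[0,0,0,0,0,0,-1]]

```text
time_s: 20.25
position: [0.5957, -0.1818, 0.137]
tcp_rot: [[0.169, 0.986, -0.003], [0.986, -0.169, 0.001], [0.001, -0.003, -1.0]]
force: [-0.1, -0.6, -0.1]
opening: 0.691
```

```bash
python3 - <<'E'
from h import *
togo([.5985,-.1831,.0680],-9.7)
E
```

```text
yaw opt turn [-0.2 -0.1 -0. ] j6~-18 shift before turn cm [-0.09  0.32  6.9 ] after turn cm [-0.08  0.3   6.9 ]
yaw opt turn [-1.0e-01  3.0e-01  1.8e+02] j6~162 shift before turn cm [-0.09  0.32  6.9 ] after turn cm [ 0.08 -0.3   6.9 ]
```

Call:
send_rows:
  moves:
    - [[0,0,0,0,0.2,3,-1],[0,0,0,0,0,2.3,-1],[0,0,0,0,0,1.6,-1],[0,0,0,0,0,0,-1],[0,0,0,0,0,0,-1]]

```text
time_s: 20.75
position: [0.5991, -0.1829, 0.0697]
tcp_rot: [[0.168, 0.986, 0.001], [0.986, -0.168, -0.0], [-0.0, 0.001, -1.0]]
force: [-0.3, 0.5, -1.0]
opening: 0.694
```

Call:
send_rows:
  moves:
    - [[0,0,0,0,0,0,0.6],[0,0,0,0,0,0,0.6],[0,0,0,0,0,0,0.6],[0,0,0,0,0,0,0.6],[0,0,0,0,0,0,0.6]]

```text
time_s: 21.25
position: [0.5988, -0.1827, 0.0693]
tcp_rot: [[0.168, 0.986, 0.0], [0.986, -0.168, -0.0], [-0.0, 0.0, -1.0]]
force: [0.3, -0.3, -1.1]
opening: 0.802
```

Call:
send_rows:
  moves:
    - [[0,0,0,0,0,-2,0.6],[0,0,0,0,0,-3,0.6],[0,0,0,0,0,-4,0.6],[0,0,0,0,0,-3,1],[0,0,0,0,0,0,1]]

```text
time_s: 21.75
position: [0.6019, -0.1841, 0.1943]
tcp_rot: [[0.168, 0.986, 0.01], [0.986, -0.168, -0.005], [-0.003, 0.01, -1.0]]
force: [0.5, 0.3, 1.1]
opening: 0.908
```

```bash
python3 - <<'E'
from h import *
m=camera_model('wrist');capture('wrist')
for r in regions_of('wrist','tote1'):
    if r['mask'].sum()>3000: print(np.round(fit(m,r['mask'])[0],4).tolist())
for c in ('top','wrist'):
  for d in diyas(c)[2]:
    if .4<d[0]<.7 and 55<d[3]<70: print(c,np.round(d,4))
# plinth face line: top-camera dark edge
m=camera_model('top');im=capture('top')
print(spot_in('top','kalash')[0]['location'],spot_in('top','bowl')[0]['location'])
print('j',readout.read_state()['joint_positions'].round(1))
togo([.6026,.0646,.2],101.9)
E
```

```text
[0.9572, 0.5991, -0.3238, 16.5147]
[0.2645, 0.5986, -0.1821, 170.3611]
[0.7971, 0.4584, -0.0425, -9.4994]
top [ 0.6071  0.0641 12.7283 60.3702 33.6468]
top [ 0.6176 -0.0683 -3.5892 58.9041 34.5502]
wrist [ 0.599  -0.1833 -9.0688 61.9195 37.6762]
wrist [ 0.614  -0.0652 -3.2653 62.6547 36.811 ]
[0.4931, 0.3932, 0.2265] [0.3995, 0.2802, 0.0763]
j [-27.2  31.1  82.7  -0.   66.3 -17.5]
yaw opt turn [-1.000e-01 -2.000e-01 -1.116e+02] j6~-129 shift before turn cm [24.41 -3.67 -1.24] after turn cm [-5.57 24.05 -1.28]
yaw opt turn [-0.2  0.1 68.4] j6~51 shift before turn cm [24.41 -3.67 -1.24] after turn cm [  5.57 -24.05  -1.28]
```

Call:
send_rows:
  moves:
    - [[0,0,-4.9,0,0,-2,1],[0,0,-4.8,0,0,-2,1],[0,0,0,4.5,-0.6,-1,1],[0,0,0,4.5,-0.6,0,1],[0,0,0,4.5,-0.6,0,1]]

```text
time_s: 22.6
position: [0.5801, -0.0466, 0.2383]
tcp_rot: [[0.001, 1.0, -0.001], [1.0, -0.001, 0.0], [0.0, -0.001, -1.0]]
force: [-0.2, 0.2, 0.3]
opening: 1.002
```

Call:
send_rows:
  moves:
    - [[0,0,0,4.5,-0.6,0,1],[0,0,0,4.5,-0.6,0,1],[0,0,0,4.5,0,0,1],[0,0,0,4.5,0,0,1],[0,0,0,4,0,0,1]]

```text
time_s: 23.1
position: [0.5678, 0.1745, 0.238]
tcp_rot: [[-0.001, 1.0, -0.002], [1.0, 0.001, 0.0], [0.0, -0.002, -1.0]]
force: [1.1, -0.1, -0.6]
opening: 0.996
```

Call:
send_rows:
  moves:
    - [[0,0,0,0,0,0,1],[0,0,0,0,0,0,1],[0,0,0,0,0,0,1],[0,0,0,0,0,0,1],[0,0,0,0,0,0,1]]

```text
time_s: 23.6
position: [0.5688, 0.171, 0.2389]
tcp_rot: [[0.002, 1.0, -0.0], [1.0, -0.002, -0.0], [-0.0, -0.0, -1.0]]
force: [0.3, 0.4, 0.5]
opening: 0.997
```

```bash
python3 - <<'E'
from h import *
import pickle
s=readout.read_state();print(s['position'],s['joint_positions'].round(1))
m=camera_model('wrist');im=capture('wrist');cv2.imwrite('pics/w7.png',im);pickle.dump((m,im),open('w7.pkl','wb'))
E
```

```text
[0.56877932 0.17098256 0.23885257] [ 6.  25.5 84.1 -0.  70.4  6.1]
```

View pics/w7.png

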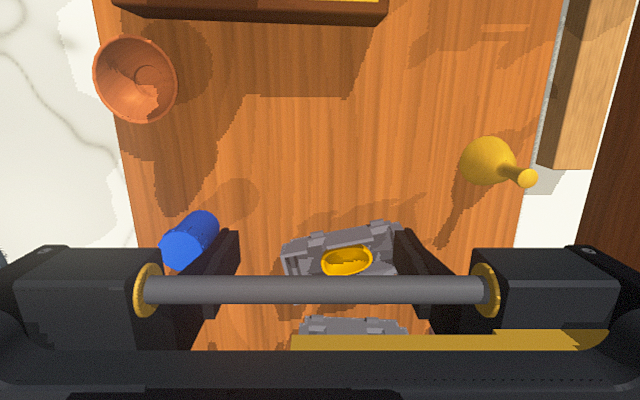

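```bash
python3 - <<'E'
from h import *
import pickle
m,im=pickle.load(open('w7.pkl','rb'))
g=cv2.GaussianBlur(im[:,:,2],(3,1),0).astype(float)
for c in (150,200,300,340,370): print(c,g[0:34,c].astype(int).tolist())
# bottom edge: lowest strong dark->bright transition
for z,lo in ((.06,None),):
    pts=[]
    for c in range(130,380,3):
        col=im[:45,c,2].astype(float);d=np.diff(col);r=int(np.argmax(d))
        w=d[max(r-1,0):r+2];pts.append((c,r+.5+ (w@np.arange(-1,len(w)-1))/w.sum()))
    pts=np.array(pts);W=ray(m,pts,z)
    p=np.polyfit(W[:,0],W[:,1],1)
    for _ in range(3):
        e=W[:,1]-np.polyval(p,W[:,0]);k=abs(e)<.002;p=np.polyfit(W[k,0],W[k,1],1)
    print('face yaw',np.degrees(np.arctan(p[0])).round(2),'y at .55',np.polyval(p,.55).round(4),'y at .57',np.polyval(p,.57).round(4),k.sum(),len(k),'res',np.std(e[k]).round(5))
print('right end px(387,14) z.115',ray(m,(388,13),.115),'left',ray(m,(113,5),.115))
E
```

```text
150 [94, 94, 90, 88, 82, 82, 72, 57, 58, 60, 60, 61, 62, 58, 56, 54, 53, 51, 85, 140, 149, 146, 147, 127, 119, 121, 125, 120, 122, 124, 123, 124, 123, 121]
200 [92, 88, 89, 88, 91, 91, 85, 81, 69, 58, 60, 60, 60, 60, 59, 61, 54, 52, 48, 50, 88, 148, 156, 153, 153, 154, 152, 152, 153, 152, 152, 155, 134, 127]
300 [127, 132, 133, 135, 130, 133, 131, 127, 121, 112, 98, 86, 74, 69, 66, 66, 69, 72, 69, 67, 63, 63, 65, 51, 115, 146, 149, 150, 146, 147, 147, 148, 148, 147]
340 [215, 137, 126, 135, 135, 136, 132, 137, 132, 141, 131, 114, 100, 89, 75, 72, 74, 75, 73, 76, 75, 73, 68, 69, 66, 75, 135, 146, 141, 141, 142, 142, 142, 140]
370 [249, 218, 141, 125, 136, 136, 134, 134, 133, 137, 136, 134, 118, 102, 93, 82, 81, 78, 77, 77, 79, 80, 77, 75, 71, 74, 60, 154, 168, 165, 164, 165, 161, 160]
face yaw -2.12 y at .55 0.3222 y at .57 0.3215 79 84 res 0.00025
right end px(387,14) z.115 [[0.63062279 0.32047163 0.115     ]] left [[0.39393665 0.32701442 0.115     ]]
```

Call:
send_rows:
  moves:
    - [[0,0,7.8,-2.1,0.7,0.4,1],[0,0,7.8,-2.1,0.4,0.4,1],[0,0,7.8,-2.1,0,0.4,1],[0,0,7.8,0,0,0.4,1],[0,0,7.8,0,0,0.4,1]]

```text
time_s: 24.15
position: [0.5711, 0.1082, 0.219]
tcp_rot: [[0.636, 0.772, 0.0], [0.772, -0.636, -0.0], [0.0, 0.0, -1.0]]
force: [0.7, -0.4, 1.1]
opening: 1.004
```

Call:
send_rows:
  moves:
    - [[0,0,7.8,0,0,0.4,1],[0,0,7.8,0,0,0.4,1],[0,0,7.8,0,0,0.4,1],[0,0,7.8,0,0,0.4,1],[0,0,7.8,0,0,0.4,1]]

```text
time_s: 24.65
position: [0.5712, 0.109, 0.1989]
tcp_rot: [[0.98, 0.201, 0.0], [0.201, -0.98, -0.0], [0.0, 0.0, -1.0]]
force: [-0.8, -0.4, -0.4]
opening: 1.001
```

```bash
cat >> h.py <<'E'
def totes(zs=(.06,),minarea=3000):
    """wrist view; fits of totes, diya holes filled"""
    m=camera_model('wrist');im=capture('wrist');out=[]
    for r in regions_of('wrist','tote1'):
        M=r['mask'].astype(np.uint8)
        if M.sum()<minarea: continue
        M=cv2.morphologyEx(M,cv2.MORPH_CLOSE,np.ones((3,3)))
        F=np.zeros_like(M);cv2.drawContours(F,[max(cv2.findContours(M,0,1)[0],key=cv2.contourArea)],-1,1,-1)
        out.append((F,fit(m,F>0,zs[0])))
    return m,im,out
E
python3 - <<'E'
from h import *
togo([.6025,.0655,.2],-78.1)
E
```

```text
yaw opt turn [ 0.  -0.  -0.3] j6~78 shift before turn cm [ 2.19  4.9  -0.11] after turn cm [ 2.17  4.91 -0.11]
yaw opt turn [ -0.   -0.  179.7] j6~258 shift before turn cm [ 2.19  4.9  -0.11] after turn cm [-2.17 -4.91 -0.11]
```

Call:
send_rows:
  moves:
    - [[0,0,0,1.1,2.5,0,1],[0,0,0,1.1,2.4,0,1],[0,0,0,0,0,0,1],[0,0,0,0,0,0,1],[0,0,0,0,0,0,1]]

```text
time_s: 25.15
position: [0.602, 0.0666, 0.1988]
tcp_rot: [[0.978, 0.208, -0.001], [0.208, -0.978, 0.0], [-0.001, -0.001, -1.0]]
force: [0.8, -0.1, -0.1]
opening: 1.0
```

```bash
python3 - <<'E'
from h import *
s=readout.read_state();print(s['position'])
m,im,o=totes()
for F,f in o: print(np.round(f,4).tolist())
f=min((x[1][0] for x in o),key=lambda f:abs(f[2]-.065))
draw(im,m,[f[1],f[2],np.radians(f[3])],.06);cv2.imwrite('pics/w8.png',im[:300])
togo([f[1],f[2],.079],f[3]-90)
E
```

```text
[0.60199422 0.06662297 0.19881858]
[[0.5323, 0.6352, -0.2205, 91.3488], [0.5388, 0.6313, -0.2235, -96.6575]]
[[0.1218, 0.6137, -0.0661, 177.0905], [0.2403, 0.6139, -0.0662, -3.5534]]
yaw opt turn [-1.00e-01 -0.00e+00 -1.65e+02] j6~-91 shift before turn cm [-1.63 13.27 11.99] after turn cm [ -1.84 -13.24  12.  ]
yaw opt turn [-0.  0. 15.] j6~89 shift before turn cm [-1.63 13.27 11.99] after turn cm [ 1.84 13.24 12.  ]
```

View pics/w8.png

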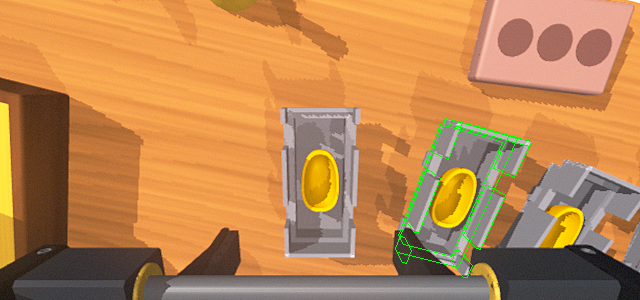

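Tote A is at px (320,180), centred, cut end up, with its diya inside. The network missed it here, so I use a colour mask around the predicted pose instead.

```bash
cat >> h.py <<'E'
def fit2(v0,z0=.06,name=None,pad=9):
    """v0=x,y,yawdeg guess. Colour mask near prediction, local fit."""
    m=camera_model('wrist');im=capture('wrist')
    v=[v0[0],v0[1],np.radians(v0[2])]
    pr=render(m,v,z0,np.zeros(2),im.shape[:2],1)>.5
    roi=cv2.dilate(pr.astype(np.uint8),np.ones((2*pad+1,)*2))
    h=cv2.cvtColor(im,cv2.COLOR_BGR2HSV)
    M=(((h[...,1]<75)|cv2.inRange(h,(18,150,60),(35,255,255)).astype(bool))&(roi>0)).astype(np.uint8)
    M=cv2.morphologyEx(cv2.morphologyEx(M,cv2.MORPH_OPEN,np.ones((3,3))),cv2.MORPH_CLOSE,np.ones((3,3)))
    F=np.zeros_like(M);cv2.drawContours(F,[max(cv2.findContours(M,0,1)[0],key=cv2.contourArea)],-1,1,-1)
    F=F.astype(float)
    g=lambda u:np.abs(render(m,[u[0]/100,u[1]/100,u[2]/10],z0,np.zeros(2),F.shape,2)-F).sum()/F.sum()
    u0=[v[0]*100,v[1]*100,v[2]*10]
    r=minimize(g,u0,method='Nelder-Mead',options=dict(initial_simplex=[u0]+[np.add(u0,.5*np.eye(3)[i]) for i in range(3)],xatol=.01,fatol=1e-4))
    f=(r.x[0]/100,r.x[1]/100,np.degrees(r.x[2]/10))
    if name:
        draw(im,m,[f[0],f[1],np.radians(f[2])],z0);cv2.imwrite(name,im)
    return r.fun,f
E
python3 - <<'E'
from h import *
e,f=fit2((.6025,.0655,11.9),name='pics/w9.png');print(e,np.round(f,4))
togo([f[0],f[1],.079],f[2]-90)
E
```

```text
0.02555463161949193 [ 0.6022  0.0652 11.9543]
yaw opt turn [-0.   0.   0.1] j6~74 shift before turn cm [-0.03  0.19 12.  ] after turn cm [-0.04  0.19 12.  ]
yaw opt turn [  -0.    -0.  -179.9] j6~-106 shift before turn cm [-0.03  0.19 12.  ] after turn cm [ 0.04 -0.19 12.  ]
```

Call:
send_rows:
  moves:
    - [[0,0,0,0,0.2,3.5,1],[0,0,0,0,0,3.5,1],[0,0,0,0,0,3.2,1],[0,0,0,0,0,1.8,1],[0,0,0,0,0,0,1]]

```text
time_s: 25.8
position: [0.6004, 0.0652, 0.0761]
tcp_rot: [[0.978, 0.209, -0.007], [0.209, -0.978, 0.001], [-0.007, -0.002, -1.0]]
force: [-0.6, -0.2, 0.1]
opening: 1.003
```

Call:
send_rows:
  moves:
    - [[0,0,0,0,0,0,1],[0,0,0,0,0,0,1],[0,0,0,0,0,0,-1],[0,0,0,0,0,0,-1],[0,0,0,0,0,0,-1]]

```text
time_s: 26.3
position: [0.6036, 0.0645, 0.0797]
tcp_rot: [[0.978, 0.208, 0.001], [0.208, -0.978, -0.0], [0.001, 0.0, -1.0]]
force: [0.1, 0.6, -0.3]
opening: 0.812
```

Call:
send_rows:
  moves:
    - [[0,0,0,0,0,0,-1],[0,0,0,0,0,0,-1],[0,0,0,0,0,0,-1],[0,0,0,0,0,-0.5,-1],[0,0,0,0,0,-1,-1]]

```text
time_s: 26.8
position: [0.6018, 0.0646, 0.093]
tcp_rot: [[0.978, 0.208, -0.004], [0.208, -0.978, 0.0], [-0.003, -0.001, -1.0]]
force: [0.2, 0.1, -2.4]
opening: 0.762
```

```bash
python3 - <<'E'
from h import *
s=readout.read_state();print(s['position'].round(4))
togo([.57,.225,.16],-2.1)
E
```

```text
[0.6018 0.0646 0.093 ]
yaw opt turn [ -0.2   0.1 -75.9] j6~-2 shift before turn cm [  0.2  -16.36  -6.68] after turn cm [15.91 -3.77 -6.7 ]
yaw opt turn [1.000e-01 2.000e-01 1.041e+02] j6~178 shift before turn cm [  0.2  -16.36  -6.68] after turn cm [-15.91   3.77  -6.7 ]
```

Call:
send_rows:
  moves:
    - [[0,0,0,0,0,-3,-1],[0,0,0,0,0,-3.7,-1],[0,0,0,0,-3,0,-1],[0,0,0,0,-4.5,0,-1],[0,0,0,0.1,-4.5,0,-1]]

```text
time_s: 27.3
position: [0.5789, 0.1827, 0.1617]
tcp_rot: [[0.979, 0.206, 0.0], [0.206, -0.979, 0.0], [0.001, -0.0, -1.0]]
force: [0.5, 0.3, -1.7]
opening: 0.77
```

Call:
send_rows:
  moves:
    - [[0,0,-7,0.1,-4.4,0,-1],[0,0,-7.6,0,0,0,-1],[0,0,-7.6,0,0,0,-1],[0,0,-7.6,0,0,0,-1],[0,0,-7.6,0,0,0,-1]]

```text
time_s: 27.8
position: [0.5706, 0.2256, 0.1611]
tcp_rot: [[0.646, 0.763, -0.001], [0.763, -0.646, -0.0], [-0.0, -0.0, -1.0]]
force: [1.1, 0.1, -1.6]
opening: 0.762
```

Call:
send_rows:
  moves:
    - [[0,0,-7.6,0,0,0,-1],[0,0,-7.6,0,0,0,-1],[0,0,-7.6,0,0,0,-1],[0,0,-7.6,0,0,0,-1],[0,0,-7.6,0,0,0,-1]]

```text
time_s: 28.3
position: [0.5707, 0.2253, 0.1611]
tcp_rot: [[0.04, 0.999, -0.001], [0.999, -0.04, 0.0], [-0.0, -0.001, -1.0]]
force: [0.1, 0.2, -1.7]
opening: 0.764
```

Call:
send_rows:
  moves:
    - [[0,0,0,0,0,0,-1],[0,0,0,0,0,0,-1],[0,0,0,0,0,0,-1],[0,0,0,0,0,0,-1],[0,0,0,0,0,0,-1]]

```text
time_s: 28.8
position: [0.571, 0.2253, 0.161]
tcp_rot: [[0.046, 0.999, -0.0], [0.999, -0.046, -0.0], [-0.0, -0.0, -1.0]]
force: [-0.5, 0.8, -2.0]
opening: 0.767
```

```bash
python3 - <<'E'
from h import *
s=readout.read_state();print(s['opening'],s['joint_positions'].round(1))
m=camera_model('wrist');im=capture('wrist');cv2.imwrite('pics/w10.png',im)
togo([.57,.24,.0805],-2.1)
E
```

```text
0.7670656861339036 [11.1 32.  86.   0.  62.  13.7]
yaw opt turn [-0.  -0.  -0.5] j6~13 shift before turn cm [ 1.46 -0.17  8.04] after turn cm [ 1.46 -0.15  8.04]
yaw opt turn [ -0.    0.  179.5] j6~193 shift before turn cm [ 1.46 -0.17  8.04] after turn cm [-1.46  0.15  8.04]
```

View pics/w10.png

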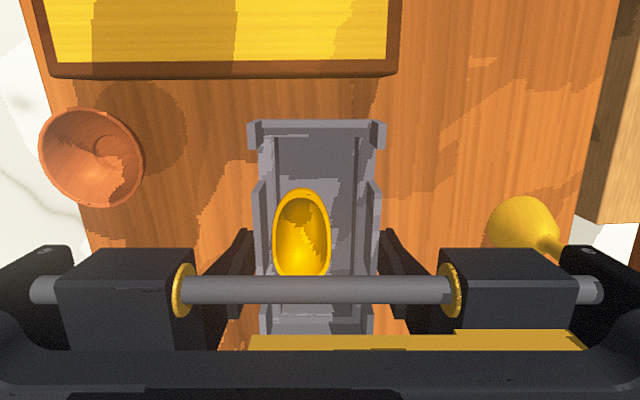

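Tote A hangs in the grip (px 315,225), cut end to the plinth, with its diya inside. Lower it short of the face, then push.

Call:
send_rows:
  moves:
    - [[0,0,-0.5,1.1,-0.15,3,-1],[0,0,0,0,0,3,-1],[0,0,0,0,0,1.5,-1],[0,0,0,0,0,0.5,-1],[0,0,0,0,0,0.0,-1]]

```text
time_s: 29.35
position: [0.5698, 0.2363, 0.0809]
tcp_rot: [[0.037, 0.999, -0.001], [0.999, -0.037, -0.0], [-0.0, -0.001, -1.0]]
force: [-0.4, -0.4, -2.1]
opening: 0.767
```

Call:
send_rows:
  moves:
    - [[0,0,0,0,0,0,-1],[0,0,0,0.3,0,0,-1],[0,0,0,0.3,0,0,-1],[0,0,0,0.2,0,0,-1],[0,0,0,0,0,0,-1]]

```text
time_s: 29.85
position: [0.5705, 0.2448, 0.0812]
tcp_rot: [[0.036, 0.999, 0.001], [0.999, -0.036, 0.0], [0.0, 0.001, -1.0]]
force: [-0.2, 0.3, -2.0]
opening: 0.764
```

Call:
send_rows:
  moves:
    - [[0,0,0,0.1,0,0,-1],[0,0,0,0.1,0,0,-1],[0,0,0,0.1,0,0,-1],[0,0,0,0.1,0,0,-1],[0,0,0,0,0,0,-1]]

```text
time_s: 30.35
position: [0.5705, 0.2485, 0.0809]
tcp_rot: [[0.036, 0.999, 0.0], [0.999, -0.036, 0.0], [0.0, 0.0, -1.0]]
force: [0.2, -0.4, -1.7]
opening: 0.764
```

Call:
send_rows:
  moves:
    - [[0,0,0,0.1,0,0.1,-1],[0,0,0,0.1,0,0,-1],[0,0,0,0.1,0,0,-1],[0,0,0,0,0,0,-1],[0,0,0,0,0,0,-1]]

```text
time_s: 30.85
position: [0.5705, 0.2505, 0.0799]
tcp_rot: [[0.036, 0.999, -0.0], [0.999, -0.036, -0.001], [-0.001, -0.0, -1.0]]
force: [0.5, -4.5, -0.9]
opening: 0.762
```

Call:
send_rows:
  moves:
    - [[0,0,0,0.1,0,0,-1],[0,0,0,0.1,0,0,-1],[0,0,0,0,0,0,-1],[0,0,0,0,0,0,-1],[0,0,0,0,0,0,-1]]

```text
time_s: 31.35
position: [0.5705, 0.2505, 0.0799]
tcp_rot: [[0.036, 0.999, -0.001], [0.999, -0.036, -0.005], [-0.005, -0.001, -1.0]]
force: [-0.3, -8.6, 0.1]
opening: 0.766
```

Call:
send_rows:
  moves:
    - [[0,0,0,0.1,0,0.05,-1],[0,0,0,0,0,0,-1],[0,0,0,0,0,0,-1],[0,0,0,0,0,0,1],[0,0,0,0,0,0,1]]

```text
time_s: 31.85
position: [0.5713, 0.2551, 0.08]
tcp_rot: [[0.038, 0.999, 0.001], [0.999, -0.038, 0.002], [0.002, 0.001, -1.0]]
force: [0.4, -0.2, 0.4]
opening: 0.874
```

Call:
send_rows:
  moves:
    - [[0,0,0,0,0,0,1],[0,0,0,0,0,0,1],[0,0,0,0,0,-2,1],[0,0,0,0,0,-4,1],[0,0,0,0,0,-4,1]]

```text
time_s: 32.35
position: [0.5699, 0.2547, 0.1797]
tcp_rot: [[0.036, 0.999, -0.002], [0.999, -0.036, 0.0], [-0.0, -0.002, -1.0]]
force: [1.0, 0.2, 0.7]
opening: 1.004
```

Call:
send_rows:
  moves:
    - [[0,0,0,0,0,-2,1],[0,0,0,0,0,0,1],[0,0,0,0,0,0,1],[0,0,0,0,0,0,1],[0,0,0,0,0,0,1]]

```text
time_s: 32.85
position: [0.5695, 0.2542, 0.1976]
tcp_rot: [[0.036, 0.999, -0.004], [0.999, -0.036, -0.001], [-0.001, -0.003, -1.0]]
force: [-0.1, -0.5, -1.2]
opening: 0.997
```

```bash
python3 - <<'E'
from h import *
s=readout.read_state();print(s['position'].round(4))
e,f=fit2((.5705,.2505,87.9),name='pics/w11.png');print(e,np.round(f,4))
im=cv2.imread('pics/w11.png');cv2.imwrite('pics/w11c.png',cv2.resize(capture('wrist')[40:260,180:460],None,fx=2.6,fy=2.6))
E
```

```text
[0.5695 0.2542 0.1976]
0.03632326463831947 [ 0.5699  0.2495 87.9424]
```

View pics/w11c.png

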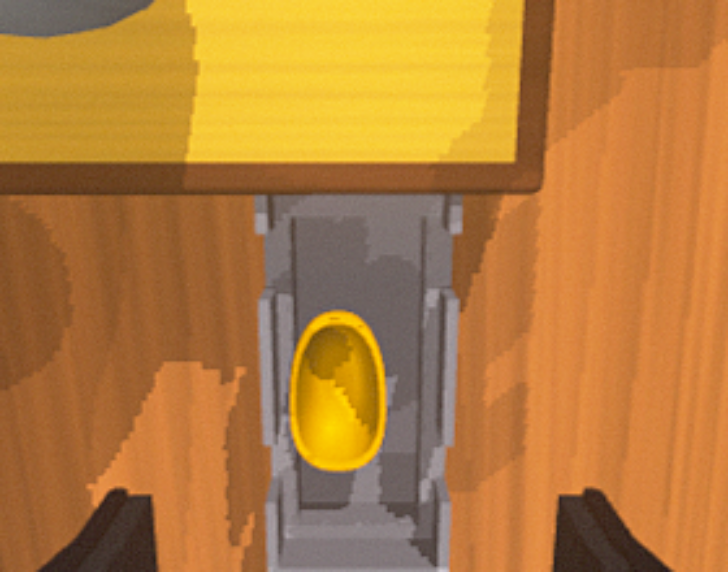

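Tote A is flush against the plinth (crop px 360,190), with no gap visible, and its diya is upright inside. Next is tote B.

Call:
send_rows:
  moves:
    - [[0,0,0,-4,0.7,0,1],[0,0,0,-4,0.7,0,1],[0,0,0,-4,0.7,0,1],[0,0,0,-4,0.7,0,1],[0,0,0,-4,0.7,0,1]]

```text
time_s: 33.45
position: [0.5982, 0.0517, 0.1988]
tcp_rot: [[0.036, 0.999, -0.001], [0.999, -0.036, 0.0], [0.0, -0.001, -1.0]]
force: [0.2, -0.4, 0.4]
opening: 1.0
```

Call:
send_rows:
  moves:
    - [[0,0,0,-4,0.7,0,1],[0,0,0,-4,0.7,0,1],[0,0,0,-4,0.7,0,1],[0,0,8.2,0,0,0,1],[0,0,8.2,0,0,0,1]]

```text
time_s: 33.95
position: [0.6148, -0.0694, 0.1985]
tcp_rot: [[0.326, 0.945, -0.001], [0.945, -0.326, 0.001], [0.0, -0.001, -1.0]]
force: [-0.9, 0.1, 0.5]
opening: 0.999
```

Call:
send_rows:
  moves:
    - [[0,0,8.3,0,0,0,1],[0,0,8.3,0,0,0,1],[0,0,8.3,0,0,0,1],[0,0,8.3,0,0,0,1],[0,0,8.3,0,0,0,1]]

```text
time_s: 34.45
position: [0.6147, -0.0674, 0.1987]
tcp_rot: [[0.869, 0.495, -0.001], [0.495, -0.869, 0.0], [-0.001, -0.001, -1.0]]
force: [0.3, 0.0, 0.2]
opening: 0.997
```

Call:
send_rows:
  moves:
    - [[0,0,8.3,0,0,0,1],[0,0,8.3,0,0,0,1],[0,0,8.3,0,0,0,1],[0,0,8.2,0,0,0,1],[0,0,0,0,0,0,1]]

```text
time_s: 34.95
position: [0.6147, -0.0675, 0.1987]
tcp_rot: [[0.999, -0.054, -0.001], [-0.054, -0.999, 0.0], [-0.001, -0.0, -1.0]]
force: [-0.0, -0.1, -0.0]
opening: 1.003
```

```bash
python3 - <<'E'
from h import *
e,f=fit2((.6135,-.0665,177.1),name='pics/w12.png');print(e,np.round(f,4))
s=readout.read_state();print(s['position'].round(4),s['joint_positions'].round(0))
togo([f[0],f[1],.079],f[2]-270)
E
```

```text
0.02872872644203313 [ 6.132000e-01 -6.640000e-02  1.771748e+02]
[ 0.6147 -0.0674  0.1988] [-17.  30.  83.   0.  67.  76.]
yaw opt turn [-0.   0.1 -0.1] j6~76 shift before turn cm [-0.14 -0.1  11.98] after turn cm [-0.16 -0.1  11.98]
yaw opt turn [1.000e-01 0.000e+00 1.799e+02] j6~256 shift before turn cm [-0.14 -0.1  11.98] after turn cm [ 0.16  0.1  11.98]
```

Call:
send_rows:
  moves:
    - [[0,0,0,-0.15,-0.1,3.5,1],[0,0,0,0,0,3.5,1],[0,0,0,0,0,3.2,1],[0,0,0,0,0,1.7,1],[0,0,0,0,0,0,1]]

```text
time_s: 35.5
position: [0.611, -0.0657, 0.0772]
tcp_rot: [[0.999, -0.051, -0.007], [-0.051, -0.999, 0.002], [-0.007, -0.002, -1.0]]
force: [0.3, 0.2, 0.3]
opening: 1.002
```

Call:
send_rows:
  moves:
    - [[0,0,0,0,0,0,1],[0,0,0,0,0,0,1],[0,0,0,0,0,0,-1],[0,0,0,0,0,0,-1],[0,0,0,0,0,0,-1]]

```text
time_s: 36.0
position: [0.6139, -0.0665, 0.0813]
tcp_rot: [[0.999, -0.054, 0.001], [-0.054, -0.999, -0.0], [0.001, 0.0, -1.0]]
force: [-0.2, 0.1, -0.2]
opening: 0.809
```

Call:
send_rows:
  moves:
    - [[0,0,0,0,0,0,-1],[0,0,0,0,0,0,-1],[0,0,0,0,0,0,-1],[0,0,0,0,0,-1,-1],[0,0,0,0,0,-3,-1]]

```text
time_s: 36.5
position: [0.6101, -0.0652, 0.1174]
tcp_rot: [[0.998, -0.054, -0.009], [-0.054, -0.999, 0.003], [-0.009, -0.003, -1.0]]
force: [-0.1, -0.2, -2.3]
opening: 0.763
```

Call:
send_rows:
  moves:
    - [[0,0,0,0,0,-4,-1],[0,0,0,0,0,-3,-1],[0,0,0,0,0,0,-1],[0,0,0,0,0,0,-1],[0,0,0,0,0,0,-1]]

```text
time_s: 37.0
position: [0.6117, -0.0658, 0.1884]
tcp_rot: [[0.999, -0.054, -0.004], [-0.054, -0.999, 0.002], [-0.005, -0.001, -1.0]]
force: [0.1, -0.6, -3.3]
opening: 0.767
```

```bash
python3 - <<'E'
from h import *
s=readout.read_state();print(s['opening'])
togo([.570,.250,.19],-2.1)
E
```

```text
0.7666418350268402
yaw opt turn [ -0.3   0.1 -91. ] j6~-14 shift before turn cm [ -5.87 -31.31  -0.09] after turn cm [31.4  -5.33 -0.16]
yaw opt turn [ 0.1  0.3 89. ] j6~166 shift before turn cm [ -5.87 -31.31  -0.09] after turn cm [-31.4    5.33  -0.16]
```

Call:
send_rows:
  moves:
    - [[0,0,0,-0.9,-4.4,0,-1],[0,0,0,-0.9,-4.5,0,-1],[0,0,0,-0.8,-4.5,0,-1],[0,0,0,-0.8,-4.5,0,-1],[0,0,0,-0.8,-4.5,0,-1]]

```text
time_s: 37.5
position: [0.5817, 0.1611, 0.188]
tcp_rot: [[0.999, -0.054, -0.005], [-0.054, -0.999, -0.0], [-0.005, 0.001, -1.0]]
force: [-0.2, 0.2, -1.7]
opening: 0.76
```

Call:
send_rows:
  moves:
    - [[0,0,0,-0.8,-4.5,0,-1],[0,0,0,-0.8,-4.4,0,-1],[0,0,-8.2,0,0,0,-1],[0,0,-8.2,0,0,0,-1],[0,0,-8.3,0,0,0,-1]]

```text
time_s: 38.0
position: [0.5706, 0.2497, 0.1877]
tcp_rot: [[0.927, 0.375, -0.005], [0.375, -0.927, -0.001], [-0.005, -0.001, -1.0]]
force: [0.3, -0.0, -2.2]
opening: 0.769
```

Call:
send_rows:
  moves:
    - [[0,0,-8.3,0,0,0,-1],[0,0,-8.3,0,0,0,-1],[0,0,-8.3,0,0,0,-1],[0,0,-8.3,0,0,0,-1],[0,0,-8.3,0,0,0,-1]]

```text
time_s: 38.5
position: [0.5709, 0.2489, 0.1878]
tcp_rot: [[0.447, 0.895, -0.005], [0.895, -0.447, -0.001], [-0.003, -0.004, -1.0]]
force: [-1.5, -0.6, -2.6]
opening: 0.766
```

Call:
send_rows:
  moves:
    - [[0,0,-8.3,0,0,0,-1],[0,0,-8.3,0,0,0,-1],[0,0,-8.2,0,0,0,-1],[0,0,0,0,0,0,-1],[0,0,0,0,0,0,-1]]

```text
time_s: 39.0
position: [0.5715, 0.249, 0.1888]
tcp_rot: [[0.04, 0.999, -0.003], [0.999, -0.04, -0.001], [-0.001, -0.003, -1.0]]
force: [-0.3, -0.3, -2.3]
opening: 0.764
```

Call:
send_rows:
  moves:
    - [[0,0,0,0,0,2,-1],[0,0,0,0,0,2,-1],[0,0,0,0,0,0,-1],[0,0,0,0,0,0,-1],[0,0,0,0,0,0,-1]]

```text
time_s: 39.5
position: [0.5733, 0.2495, 0.1513]
tcp_rot: [[0.037, 0.999, 0.002], [0.999, -0.037, 0.0], [0.001, 0.002, -1.0]]
force: [-0.1, 0.4, -2.5]
opening: 0.761
```

```bash
python3 - <<'E'
from h import *
s=readout.read_state();print(s['opening'],s['position'].round(4))
e,f=fit2((s['position'][0],s['position'][1],-92.1),z0=s['position'][2]-.0205,name='pics/w13.png');print(e,np.round(f,4))
togo([.570,.250,.1255],-2.1)
E
```

```text
0.760747681622383 [0.5733 0.2495 0.1513]
0.12549846859889108 [  0.5729   0.2514 -92.1797]
yaw opt turn [ 0.1 -0.  -0. ] j6~15 shift before turn cm [ 0.04 -0.35  2.61] after turn cm [ 0.04 -0.34  2.61]
yaw opt turn [-1.0e-01 -2.0e-01  1.8e+02] j6~195 shift before turn cm [ 0.04 -0.35  2.61] after turn cm [-0.04  0.34  2.61]
```

View pics/w13.png

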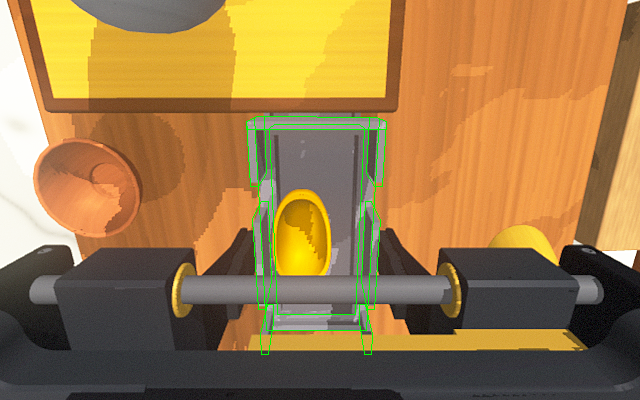

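```bash
sed -i 's/def fit2(v0,z0=.06,name=None,pad=9):/def fit2(v0,z0=.06,name=None,pad=9,rmax=400):/; s/    F=F.astype(float)$/    F=F.astype(float);F[rmax:]=0/; s/np.abs(render(m,\[u\[0\]\/100,u\[1\]\/100,u\[2\]\/10\],z0,np.zeros(2),F.shape,2)-F).sum/np.abs(render(m,[u[0]\/100,u[1]\/100,u[2]\/10],z0,np.zeros(2),F.shape,2)-F)[:rmax].sum/' h.py
python3 - <<'E'
from h import *
s=readout.read_state();print(s['position'].round(4))
for rm in (180,225): 
  e,f=fit2((s['position'][0],s['position'][1],-92.1),z0=s['position'][2]-.0205,rmax=rm);print(e,np.round(f,4))
togo([.570,.250,.1255],-2.1)
E
```

```text
[0.5734 0.2495 0.1516]
0.03001934099474904 [  0.5729   0.2534 -92.2301]
0.035422975932105014 [  0.573    0.2533 -91.9898]
yaw opt turn [ 0.1 -0.  -0. ] j6~15 shift before turn cm [ 0.04 -0.33  2.6 ] after turn cm [ 0.04 -0.32  2.6 ]
yaw opt turn [ -0.   -0.2 180. ] j6~195 shift before turn cm [ 0.04 -0.33  2.6 ] after turn cm [-0.04  0.32  2.6 ]
```

```bash
python3 - <<'E'
from h import *
s=readout.read_state();m=camera_model('wrist');im=capture('wrist')
for c in (258,280,300,330,375): print(c,cv2.blur(im,(5,1))[104:132,c].astype(int).sum(1).tolist())
z0=s['position'][2]-.0205
for y in (.2475,.2495,.2515,.2535):
    v=[.573,y,np.radians(-92.1)]
    P=np.array([[-.0695,0,.05],[-.0655,0,.05],[-.0695,0,.03]]);print(y,proj(m,pose(P,v,z0))[:,1].round(1), 'lower cut end z30', end=' ')
    print(proj(m,pose(np.array([[.0695,0,.03]]),[.570,.2505,np.radians(87.9)],.06))[:,1].round(1))
E
```

```text
258 [307, 309, 305, 310, 308, 289, 265, 234, 256, 349, 360, 359, 344, 420, 433, 429, 421, 454, 474, 475, 473, 472, 472, 478, 484, 443, 292, 228]
280 [324, 326, 315, 317, 316, 290, 266, 232, 261, 354, 378, 365, 355, 416, 434, 427, 424, 460, 475, 481, 481, 478, 478, 470, 484, 466, 375, 351]
300 [316, 314, 308, 311, 302, 279, 245, 203, 275, 406, 422, 413, 415, 428, 436, 433, 417, 465, 483, 479, 478, 477, 477, 481, 477, 467, 375, 342]
330 [297, 303, 300, 306, 307, 271, 249, 216, 256, 353, 368, 358, 352, 422, 431, 428, 422, 460, 475, 478, 477, 472, 481, 475, 479, 463, 365, 346]
375 [293, 295, 291, 289, 292, 261, 234, 205, 228, 323, 342, 330, 319, 418, 435, 423, 417, 455, 471, 473, 470, 472, 482, 485, 501, 422, 286, 252]
0.2475 [128.9 137.3 124.8] lower cut end z30 [111.6]
0.2495 [124.7 133.1 121. ] lower cut end z30 [111.6]
0.2515 [120.4 128.9 117.3] lower cut end z30 [111.6]
0.2535 [116.1 124.7 113.4] lower cut end z30 [111.6]
```

Call:
send_rows:
  moves:
    - [[0,0,0,-0.13,-0.33,0,-1],[0,0,0,0,0,0.5,-1],[0,0,0,0,0,0.5,-1],[0,0,0,0,0,0,-1],[0,0,0,0,0,0,-1]]

```text
time_s: 40.2
position: [0.5689, 0.248, 0.14]
tcp_rot: [[0.037, 0.999, -0.001], [0.999, -0.037, -0.0], [-0.0, -0.001, -1.0]]
force: [-0.6, 0.0, -2.1]
opening: 0.763
```

Call:
send_rows:
  moves:
    - [[0,0,0,0,0,0.4,-1],[0,0,0,0,0,0.4,-1],[0,0,0,0,0,0.3,-1],[0,0,0,0,0,0,-1],[0,0,0,0,0,0,-1]]

```text
time_s: 40.7
position: [0.5691, 0.2481, 0.1293]
tcp_rot: [[0.037, 0.999, -0.0], [0.999, -0.037, -0.0], [-0.0, -0.0, -1.0]]
force: [1.1, -0.1, -2.0]
opening: 0.763
```

Call:
send_rows:
  moves:
    - [[0,0,0,0,0,0.2,-1],[0,0,0,0,0,0.2,-1],[0,0,0,0,0,0,-1],[0,0,0,0,0,0,-1],[0,0,0,0,0,0,-1]]

```text
time_s: 41.2
position: [0.5694, 0.2481, 0.1261]
tcp_rot: [[0.037, 0.999, 0.001], [0.999, -0.037, 0.0], [0.0, 0.001, -1.0]]
force: [-0.9, -1.0, 2.8]
opening: 0.764
```

Call:
send_rows:
  moves:
    - [[0,0,0,0,0,0,1],[0,0,0,0,0,0,1],[0,0,0,0,0,0,1],[0,0,0,0,0,0,1],[0,0,0,0,0,0,1]]

```text
time_s: 41.7
position: [0.5691, 0.2481, 0.1253]
tcp_rot: [[0.036, 0.999, -0.0], [0.999, -0.036, -0.0], [-0.0, -0.0, -1.0]]
force: [-0.4, 0.4, -0.1]
opening: 0.994
```

Call:
send_rows:
  moves:
    - [[0,0,0,0,0,-2,1],[0,0,0,0,0,-4,1],[0,0,0,0,0,-4,1],[0,0,0,0,0,-2,1],[0,0,0,0,0,0,1]]

```text
time_s: 42.2
position: [0.5716, 0.2488, 0.2496]
tcp_rot: [[0.036, 0.999, 0.008], [0.999, -0.036, 0.002], [0.002, 0.008, -1.0]]
force: [0.1, 0.4, -0.1]
opening: 1.002
```

Call:
send_rows:
  moves:
    - [[0,0,0,0,0,0,1],[0,0,0,0,0,0,1],[0,0,0,0,0,0,1],[0,0,0,0,0,0,1],[0,0,0,0,0,0,1]]

```text
time_s: 42.7
position: [0.5688, 0.248, 0.2446]
tcp_rot: [[0.036, 0.999, -0.002], [0.999, -0.036, -0.0], [-0.0, -0.002, -1.0]]
force: [-0.1, -0.5, -0.4]
opening: 0.997
```

```bash
python3 - <<'E'
from h import *
s=readout.read_state();print(s['position'].round(4))
for z in (.100,.105,.110):
  e,f=fit2((.570,.2495,-92.1),z0=z,name='pics/w14.png' if z==.105 else None);print(z,e,np.round(f,4))
cv2.imwrite('pics/w14r.png',capture('wrist'))
togo([.6017,-.3193,.2],-82.2)
E
```

```text
[0.5688 0.248  0.2446]
0.1 0.03366314826739834 [  0.5689   0.2505 -92.1078]
0.105 0.023249619482496195 [  0.569    0.2516 -92.1923]
0.11 0.04407402217676018 [  0.5691   0.2519 -91.9747]
yaw opt turn [-0.   0.  80.1] j6~95 shift before turn cm [-56.58   5.32   4.53] after turn cm [-4.47 56.66  4.53]
yaw opt turn [ -0.   -0.  -99.9] j6~-85 shift before turn cm [-56.58   5.32   4.53] after turn cm [  4.47 -56.66   4.53]
```

View pics/w14r.png

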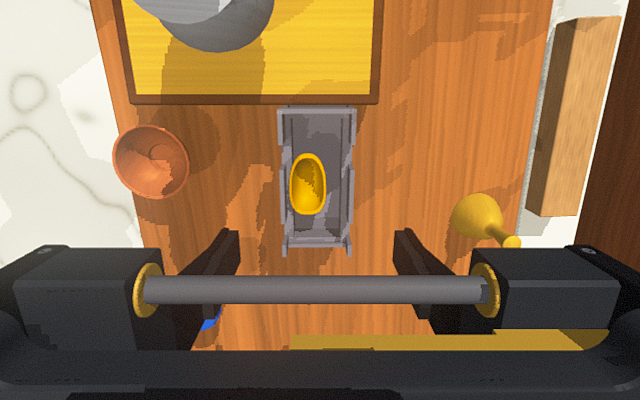

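The view shows B stacked on A with its end level with the plinth face (px 315,105); z=.105 fits best. I refine B's y from the edges of its end rim.

```bash
python3 - <<'E'
from h import *
s=readout.read_state();m=camera_model('wrist');im=cv2.imread('pics/w14r.png')
b=cv2.blur(im,(21,1)).astype(int).sum(2)
for c in (305,325): print(c,b[98:120,c].tolist())
for c in (283,349): print('near end',c,cv2.blur(im,(3,1)).astype(int).sum(2)[236:262,c].tolist())
for y in (.2475,.2495,.2515):
    v=[.569,y,np.radians(-92.1)]
    P=np.array([[-.0695,0,.05],[-.0655,0,.05],[-.0695,0,.025],[.0695,.0315,.05],[.0695,-.0315,.05]]);print(y,proj(m,pose(P,v,.105)).round(1).tolist())
print('A cut end',proj(m,pose(np.array([[.0695,0,.03]]),[.570,.2503,np.radians(87.9)],.06)).round(1))
E
```

```text
305 [255, 253, 250, 250, 229, 194, 179, 293, 307, 335, 373, 447, 458, 453, 461, 412, 336, 325, 326, 324, 317, 310]
325 [254, 254, 251, 255, 239, 196, 183, 295, 308, 333, 374, 443, 458, 453, 457, 415, 350, 341, 343, 344, 341, 344]
near end 283 [316, 316, 330, 325, 344, 349, 349, 355, 341, 425, 446, 438, 436, 438, 432, 433, 435, 431, 436, 437, 416, 321, 277, 288, 283, 290]
near end 349 [362, 363, 367, 363, 361, 363, 362, 366, 354, 422, 448, 445, 446, 448, 451, 441, 450, 440, 451, 446, 438, 399, 376, 373, 380, 374]
0.2475 [[316.7, 111.4], [316.7, 116.3], [316.6, 109.8], [348.9, 258.8], [284.1, 258.7]]
0.2495 [[316.6, 108.9], [316.6, 113.8], [316.6, 107.5], [348.9, 256.9], [283.9, 256.9]]
0.2515 [[316.5, 106.5], [316.5, 111.4], [316.5, 105.3], [348.9, 255.1], [283.8, 255.0]]
A cut end [[317.5 104.9]]
```

Call:
send_rows:
  moves:
    - [[0,0,0,-4.35,0.4,0,1],[0,0,0,-4.35,0.4,0,1],[0,0,0,-4.35,0.4,0,1],[0,0,0,-4.35,0.4,0,1],[0,0,0,-4.35,0.4,0,1]]

```text
time_s: 43.4
position: [0.5812, 0.0284, 0.2457]
tcp_rot: [[0.036, 0.999, 0.001], [0.999, -0.036, -0.0], [-0.0, 0.001, -1.0]]
force: [0.5, -0.0, -0.3]
opening: 1.002
```

Call:
send_rows:
  moves:
    - [[0,0,0,-4.35,0.4,0.5,1],[0,0,0,-4.35,0.4,0.5,1],[0,0,0,-4.35,0.4,0.5,1],[0,0,0,-4.35,0.4,0.5,1],[0,0,0,-4.35,0.4,0.5,1]]

```text
time_s: 43.9
position: [0.5932, -0.1899, 0.2205]
tcp_rot: [[0.037, 0.999, 0.001], [0.999, -0.037, -0.0], [-0.0, 0.001, -1.0]]
force: [2.1, -0.4, -0.5]
opening: 0.998
```

Call:
send_rows:
  moves:
    - [[0,0,0,-4.35,0.4,0.5,1],[0,0,0,-4.35,0.4,0.5,1],[0,0,0,-4.35,0.5,1,1],[0,0,8,0,0,0,1],[0,0,8,0,0,0,1]]

```text
time_s: 44.4
position: [0.6009, -0.3209, 0.1995]
tcp_rot: [[0.319, 0.948, -0.001], [0.948, -0.319, 0.001], [0.0, -0.001, -1.0]]
force: [-0.8, 0.2, -0.1]
opening: 1.0
```

Call:
send_rows:
  moves:
    - [[0,0,8,0,0,0,1],[0,0,8,0,0,0,1],[0,0,8,0,0,0,1],[0,0,8,0,0,0,1],[0,0,8,0,0,0,1]]

```text
time_s: 44.9
position: [0.6015, -0.319, 0.2005]
tcp_rot: [[0.852, 0.524, 0.0], [0.524, -0.852, -0.0], [0.0, 0.0, -1.0]]
force: [-0.0, -0.5, -0.0]
opening: 0.998
```

Call:
send_rows:
  moves:
    - [[0,0,8,0,0,0,1],[0,0,8,0,0,0,1],[0,0,8,0,0,0,1],[0,0,0,0,0,0,1],[0,0,0,0,0,0,1]]

```text
time_s: 45.4
position: [0.6015, -0.319, 0.2004]
tcp_rot: [[0.99, 0.141, -0.0], [0.141, -0.99, 0.0], [-0.0, -0.0, -1.0]]
force: [-0.6, 0.2, -0.7]
opening: 0.997
```

```bash
python3 - <<'E'
from h import *
e,f=fit2((.6017,-.3193,7.8),name='pics/w15.png');print(e,np.round(f,4))
s=readout.read_state();print(s['position'].round(4),s['joint_positions'].round(0))
togo([f[0],f[1],.079],f[2]-90)
E
```

```text
0.01869920458069215 [ 0.6015 -0.3195  7.8412]
[ 0.6015 -0.319   0.2004] [-37.  35.  73.  -0.  72.  45.]
yaw opt turn [-0.   0.   0.2] j6~45 shift before turn cm [-1.000e-02  5.000e-02  1.214e+01] after turn cm [-1.000e-02  5.000e-02  1.214e+01]
yaw opt turn [  -0.    -0.  -179.8] j6~-135 shift before turn cm [-1.000e-02  5.000e-02  1.214e+01] after turn cm [ 1.000e-02 -5.000e-02  1.214e+01]
```

Call:
send_rows:
  moves:
    - [[0,0,0.2,0,0.05,3.5,1],[0,0,0,0,0,3.5,1],[0,0,0,0,0,3.2,1],[0,0,0,0,0,1.9,1],[0,0,0,0,0,0,1]]

```text
time_s: 45.95
position: [0.5992, -0.3178, 0.0758]
tcp_rot: [[0.991, 0.136, -0.006], [0.136, -0.991, 0.005], [-0.005, -0.005, -1.0]]
force: [-0.0, 0.2, -0.2]
opening: 0.999
```

Call:
send_rows:
  moves:
    - [[0,0,0,0,0,0,1],[0,0,0,0,0,0,1],[0,0,0,0,0,0,1],[0,0,0,0,0,0,-1],[0,0,0,0,0,0,-1]]

```text
time_s: 46.45
position: [0.6019, -0.3197, 0.0804]
tcp_rot: [[0.991, 0.134, 0.001], [0.134, -0.991, -0.001], [0.001, 0.001, -1.0]]
force: [0.5, 0.4, -0.9]
opening: 0.895
```

Call:
send_rows:
  moves:
    - [[0,0,0,0,0,0,-1],[0,0,0,0,0,0,-1],[0,0,0,0,0,0,-1],[0,0,0,0,0,0,-1],[0,0,0,0,0,0,-1]]

```text
time_s: 46.95
position: [0.6017, -0.3198, 0.0798]
tcp_rot: [[0.991, 0.134, 0.0], [0.134, -0.991, -0.001], [0.0, 0.001, -1.0]]
force: [-0.1, 0.3, 3.1]
opening: 0.762
```

Call:
send_rows:
  moves:
    - [[0,0,0,0,0,-2,-1],[0,0,0,0,0,-4,-1],[0,0,0,0,0,-4,-1],[0,0,0,0,0,-4,-1],[0,0,0,0,0,-1.5,-1]]

```text
time_s: 47.45
position: [0.6033, -0.3203, 0.2388]
tcp_rot: [[0.991, 0.134, 0.006], [0.134, -0.991, -0.004], [0.005, 0.004, -1.0]]
force: [0.7, -0.8, -1.3]
opening: 0.763
```

Call:
send_rows:
  moves:
    - [[0,0,0,0,0,0,-1],[0,0,0,0,0,0,-1],[0,0,0,0,0,0,-1],[0,0,0,0,0,0,-1],[0,0,0,0,0,0,-1]]

```text
time_s: 47.95
position: [0.601, -0.319, 0.2328]
tcp_rot: [[0.991, 0.134, -0.002], [0.134, -0.991, 0.002], [-0.002, -0.002, -1.0]]
force: [-0.1, -0.6, -2.9]
opening: 0.765
```

```bash
python3 - <<'E'
from h import *
s=readout.read_state();print(s['opening'])
togo([.569,.2485,.235],-2.1)
E
```

```text
0.7654553884199354
yaw opt turn [ -0.2   0.  -80.2] j6~-35 shift before turn cm [  4.44 -56.67  -0.11] after turn cm [56.6  -5.28 -0.22]
yaw opt turn [ 0.   0.2 99.8] j6~145 shift before turn cm [  4.44 -56.67  -0.11] after turn cm [-56.6    5.28  -0.22]
```

Call:
send_rows:
  moves:
    - [[0,0,0,0.4,-4.3,0,-1],[0,0,0,0.4,-4.3,0,-1],[0,0,0,0.4,-4.3,0,-1],[0,0,0,0.4,-4.4,0,-1],[0,0,0,0.4,-4.4,0,-1]]

```text
time_s: 48.45
position: [0.5919, -0.1001, 0.234]
tcp_rot: [[0.991, 0.134, -0.001], [0.134, -0.991, 0.0], [-0.0, -0.0, -1.0]]
force: [0.0, 1.0, -1.3]
opening: 0.767
```

Call:
send_rows:
  moves:
    - [[0,0,0,0.3,-4.4,0,-1],[0,0,0,0.3,-4.4,0,-1],[0,0,0,0.3,-4.4,0,-1],[0,0,0,0.3,-4.4,0,-1],[0,0,0,0.3,-4.4,0,-1]]

```text
time_s: 48.95
position: [0.5772, 0.12, 0.2342]
tcp_rot: [[0.991, 0.134, -0.0], [0.134, -0.991, 0.0], [-0.0, -0.0, -1.0]]
force: [0.9, 0.4, -1.7]
opening: 0.763
```

Call:
send_rows:
  moves:
    - [[0,0,0,0.3,-4.4,0,-1],[0,0,0,0.3,-4.4,0,-1],[0,0,0,0.3,-4.2,0,-1],[0,0,-8,0,0,0,-1],[0,0,-8,0,0,0,-1]]

```text
time_s: 49.45
position: [0.5684, 0.2502, 0.2338]
tcp_rot: [[0.912, 0.41, -0.001], [0.41, -0.912, -0.0], [-0.001, -0.0, -1.0]]
force: [-0.5, 0.1, -2.2]
opening: 0.768
```

Call:
send_rows:
  moves:
    - [[0,0,-8,0,0,0,-1],[0,0,-8,0,0,0,-1],[0,0,-8,0,0,0,-1],[0,0,-8,0,0,0,-1],[0,0,-8,0,0,0,-1]]

```text
time_s: 49.95
position: [0.5689, 0.2483, 0.2339]
tcp_rot: [[0.438, 0.899, -0.001], [0.899, -0.438, -0.0], [-0.001, -0.001, -1.0]]
force: [0.5, -0.8, -1.5]
opening: 0.765
```

Call:
send_rows:
  moves:
    - [[0,0,-8,0,0,0,-1],[0,0,-8,0,0,0,-1],[0,0,-8.2,0,0,0,-1],[0,0,0,0,0,2,-1],[0,0,0,0,0,2,-1]]

```text
time_s: 50.45
position: [0.5696, 0.2485, 0.1943]
tcp_rot: [[0.036, 0.999, 0.002], [0.999, -0.036, 0.0], [0.0, 0.001, -1.0]]
force: [-0.0, -0.9, -1.4]
opening: 0.765
```

Call:
send_rows:
  moves:
    - [[0,0,0,0,0,0,-1],[0,0,0,0,0,0,-1],[0,0,0,0,0,0,-1],[0,0,0,0,0,0,-1],[0,0,0,0,0,0,-1]]

```text
time_s: 50.95
position: [0.5696, 0.2485, 0.1954]
tcp_rot: [[0.036, 0.999, 0.002], [0.999, -0.036, 0.0], [0.0, 0.002, -1.0]]
force: [0.1, -0.5, -2.1]
opening: 0.765
```

```bash
python3 - <<'E'
from h import *
s=readout.read_state();print(s['opening'],s['position'].round(4))
m=camera_model('wrist');im=capture('wrist');cv2.imwrite('pics/w16.png',im)
z0=s['position'][2]-.0198
b=cv2.blur(im,(11,1)).astype(int).sum(2)
print('end',100,b[100:160,300].tolist())
# rim top side wall end (x 54..69.5) rows at cut end: columns at y=+-31.5
for y in (-.002,0,.002,.004):
    v=[s['position'][0],s['position'][1]+y,np.radians(87.9)]
    P=np.array([[.0695,0,.03],[.0655,0,.03],[.0695,.0315,.05],[.0695,-.0315,.05],[.055,.0315,.05],[.037,.0315,.05],[.037,-.0315,.05]]);print(y,proj(m,pose(P,v,z0)).round(1).tolist())
togo([.569,.2485,.1705],-2.1)
E
```

```text
0.7645710388832722 [0.5696 0.2485 0.1954]
end 100 [269, 267, 262, 262, 248, 225, 192, 187, 307, 323, 324, 372, 374, 413, 428, 428, 436, 382, 407, 425, 421, 419, 420, 422, 424, 410, 324, 300, 309, 308, 306, 305, 307, 305, 305, 303, 307, 305, 304, 303, 305, 303, 304, 304, 303, 301, 303, 302, 303, 304, 303, 301, 297, 298, 299, 300, 302, 294, 301, 301]
-0.002 [[317.1, 125.0], [317.1, 132.5], [251.5, 129.1], [382.9, 129.2], [253.3, 158.9], [255.3, 193.7], [378.9, 193.7]]
0 [[316.9, 121.2], [316.9, 128.8], [251.1, 124.9], [383.1, 124.9], [252.9, 154.9], [255.0, 189.9], [379.0, 190.0]]
0.002 [[316.8, 117.4], [316.8, 125.0], [250.7, 120.6], [383.2, 120.7], [252.5, 150.9], [254.6, 186.2], [379.1, 186.2]]
0.004 [[316.7, 113.6], [316.7, 121.2], [250.3, 116.3], [383.3, 116.3], [252.1, 146.8], [254.2, 182.4], [379.2, 182.4]]
yaw opt turn [ 0.1 -0.   0. ] j6~15 shift before turn cm [ 0.   -0.05  2.47] after turn cm [ 0.01 -0.05  2.47]
yaw opt turn [ 0.0e+00  1.0e-01 -1.8e+02] j6~-165 shift before turn cm [ 0.   -0.05  2.47] after turn cm [-0.01  0.05  2.47]
```

View pics/w16.png

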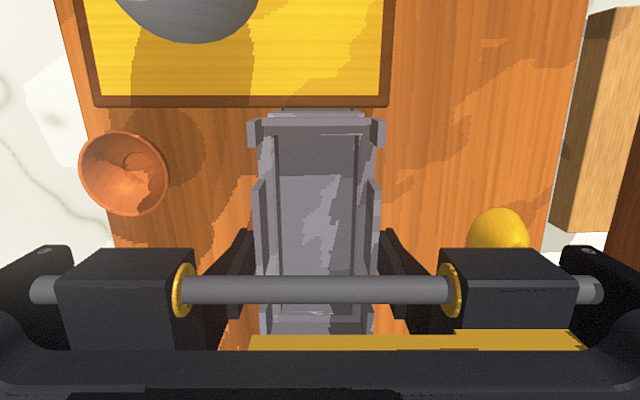

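Call:
send_rows:
  moves:
    - [[0,0,0,-0.05,-0.05,0,-1],[0,0,0,0,0,0.6,-1],[0,0,0,0,0,0.6,-1],[0,0,0,0,0,0.4,-1],[0,0,0,0,0,0,-1]]

```text
time_s: 51.5
position: [0.5678, 0.2476, 0.1772]
tcp_rot: [[0.037, 0.999, -0.002], [0.999, -0.037, -0.001], [-0.001, -0.002, -1.0]]
force: [0.2, -0.3, -1.2]
opening: 0.768
```

Call:
send_rows:
  moves:
    - [[0,0,0,0,0,0.3,-1],[0,0,0,0,0,0.3,-1],[0,0,0,0,0,0.3,-1],[0,0,0,0,0,0,-1],[0,0,0,0,0,0,-1]]

```text
time_s: 52.0
position: [0.5688, 0.2479, 0.1698]
tcp_rot: [[0.036, 0.999, 0.001], [0.999, -0.036, 0.0], [0.0, 0.001, -1.0]]
force: [-0.1, 0.6, 0.0]
opening: 0.761
```

Call:
send_rows:
  moves:
    - [[0,0,0,0,0,0.1,-1],[0,0,0,0,0,0,-1],[0,0,0,0,0,0,-1],[0,0,0,0,0,0,-1],[0,0,0,0,0,0,-1]]

```text
time_s: 52.5
position: [0.5688, 0.2479, 0.1697]
tcp_rot: [[0.036, 0.999, 0.001], [0.999, -0.036, 0.0], [0.0, 0.001, -1.0]]
force: [-1.6, -0.9, 5.4]
opening: 0.768
```

Call:
send_rows:
  moves:
    - [[0,0,0,0,0,0,1],[0,0,0,0,0,0,1],[0,0,0,0,0,0,1],[0,0,0,0,0,0,1],[0,0,0,0,0,0,1]]

```text
time_s: 53.0
position: [0.5685, 0.2478, 0.1682]
tcp_rot: [[0.037, 0.999, -0.0], [0.999, -0.037, -0.0], [-0.0, -0.0, -1.0]]
force: [-0.7, 0.6, -0.3]
opening: 0.992
```

Call:
send_rows:
  moves:
    - [[0,0,0,0,0,-2,1],[0,0,0,0,0,-4,1],[0,0,0,0,0,-4,1],[0,0,0,0,0,-2,1],[0,0,0,0,0,0,1]]

```text
time_s: 53.5
position: [0.5709, 0.2484, 0.2925]
tcp_rot: [[0.036, 0.999, 0.008], [0.999, -0.036, 0.002], [0.002, 0.008, -1.0]]
force: [0.1, 1.1, -0.6]
opening: 1.001
```

Call:
send_rows:
  moves:
    - [[0,0,0,0,0,0,1],[0,0,0,0,0,0,1],[0,0,0,0,0,0,1],[0,0,0,0,0,0,1],[0,0,0,0,0,0,1]]

```text
time_s: 54.0
position: [0.5683, 0.2478, 0.2876]
tcp_rot: [[0.037, 0.999, -0.002], [0.999, -0.037, -0.0], [-0.0, -0.002, -1.0]]
force: [-0.1, 0.7, 0.6]
opening: 0.997
```

```bash
python3 - <<'E'
from h import *
s=readout.read_state();print(s['position'].round(4))
for z in (.145,.150,.155):
  e,f=fit2((.569,.2497,87.9),z0=z,name='pics/w17.png' if z==.15 else None);print(z,round(e,4),np.round(f,4))
m=camera_model('wrist');im=capture('wrist')
b=cv2.blur(im,(11,1)).astype(int).sum(2)
print('end',100,b[98:124,305].tolist());c=cv2.blur(im,(11,1)).astype(int).sum(2);print('near 240',c[240:266,316].tolist())
for y in (.2477,.2497,.2517):
    P=np.array([[.0695,0,.03],[.0655,0,.03],[-.0695,0,.05],[-.0655,0,.05]]);print(y,proj(m,pose(P,[.569,y,np.radians(87.9)],.15)).round(1).tolist())
togo([.5988,-.1828,.2],-99.6)
for d in diyas('top')[2]: 
  if .4<d[0]<.7 and 50<d[3]<70: print(np.round(d,3))
E
```

```text
[0.5683 0.2478 0.2876]
0.145 0.0462 [ 0.5683  0.2503 87.9636]
0.15 0.0352 [ 0.5683  0.2508 87.9519]
0.155 0.0406 [ 0.5686  0.2529 87.9277]
end 100 [247, 247, 243, 212, 158, 289, 306, 348, 387, 408, 449, 452, 455, 457, 391, 341, 336, 346, 348, 346, 315, 297, 296, 294, 300, 297]
near 240 [392, 389, 380, 357, 356, 357, 349, 353, 354, 355, 352, 353, 351, 340, 416, 441, 445, 423, 349, 308, 311, 320, 324, 322, 325, 331]
0.2477 [[317.3, 109.7], [317.3, 114.3], [317.1, 259.4], [317.1, 255.7]]
0.2497 [[317.2, 107.3], [317.2, 112.0], [317.0, 257.5], [317.0, 253.8]]
0.2517 [[317.2, 105.0], [317.2, 109.7], [317.0, 255.7], [317.0, 251.9]]
yaw opt turn [-0.   0.  97.5] j6~113 shift before turn cm [-42.93   4.6    8.83] after turn cm [10.16 41.96  8.83]
yaw opt turn [ -0.   -0.  -82.5] j6~-67 shift before turn cm [-42.93   4.6    8.83] after turn cm [-10.16 -41.96   8.83]
[ 0.602 -0.184 -8.132 59.624 34.763]
```

Call:
send_rows:
  moves:
    - [[0,0,0,-4.3,0.46,0,1],[0,0,0,-4.3,0.46,0,1],[0,0,0,-4.3,0.46,0,1],[0,0,0,-4.3,0.46,0,1],[0,0,0,-4.3,0.46,1,1]]

```text
time_s: 54.75
position: [0.5848, 0.0305, 0.28]
tcp_rot: [[0.036, 0.999, 0.004], [0.999, -0.036, -0.001], [-0.0, 0.004, -1.0]]
force: [0.5, 0.3, -0.0]
opening: 0.996
```

Call:
send_rows:
  moves:
    - [[0,0,0,-4.3,0.46,1.5,1],[0,0,0,-4.3,0.46,1.5,1],[0,0,0,-4.3,0.46,1.5,1],[0,0,0,-4.3,0.46,1.5,1],[0,0,0,-4.2,0.46,1.8,1]]

```text
time_s: 55.25
position: [0.5993, -0.1847, 0.2005]
tcp_rot: [[0.037, 0.999, 0.002], [0.999, -0.037, -0.001], [-0.001, 0.002, -1.0]]
force: [0.1, -0.0, -0.4]
opening: 0.997
```

Call:
send_rows:
  moves:
    - [[0,0,8.1,0,0,0,1],[0,0,8.1,0,0,0,1],[0,0,8.1,0,0,0,1],[0,0,8.1,0,0,0,1],[0,0,8.1,0,0,0,1]]

```text
time_s: 55.75
position: [0.599, -0.1827, 0.2005]
tcp_rot: [[0.681, 0.732, 0.0], [0.732, -0.681, -0.0], [0.0, 0.0, -1.0]]
force: [-0.0, -0.2, 0.4]
opening: 0.996
```

Call:
send_rows:
  moves:
    - [[0,0,8.1,0,0,0,1],[0,0,8.1,0,0,0,1],[0,0,8.1,0,0,0,1],[0,0,8.1,0,0,0,1],[0,0,8.1,0,0,0,1]]

```text
time_s: 56.25
position: [0.599, -0.1826, 0.2006]
tcp_rot: [[0.993, 0.115, 0.0], [0.115, -0.993, -0.0], [0.0, 0.0, -1.0]]
force: [-0.0, 0.1, -1.0]
opening: 1.0
```

Call:
send_rows:
  moves:
    - [[0,0,8.2,0,0,0,1],[0,0,8.2,0,0,0,1],[0,0,0,0,0,0,1],[0,0,0,0,0,0,1],[0,0,0,0,0,0,1]]

```text
time_s: 56.75
position: [0.5989, -0.1825, 0.2005]
tcp_rot: [[0.987, -0.163, 0.0], [-0.163, -0.987, -0.0], [0.0, 0.0, -1.0]]
force: [-0.5, 0.4, 0.6]
opening: 1.001
```

```bash
python3 - <<'E'
from h import *
e,f=fit2((.5986,-.1825,170.3),name='pics/w18.png');print(e,np.round(f,4))
s=readout.read_state();print(s['position'].round(4),s['joint_positions'].round(0))
togo([f[0],f[1],.079],f[2]-270)
E
```

```text
0.028481880509304603 [  0.5976  -0.1827 170.3938]
[ 0.5989 -0.1826  0.2005] [-27.  30.  82.   0.  68.  72.]
yaw opt turn [ 0.  -0.   0.2] j6~72 shift before turn cm [-0.13  0.04 12.15] after turn cm [-0.13  0.04 12.15]
yaw opt turn [   0.     0.  -179.8] j6~-108 shift before turn cm [-0.13  0.04 12.15] after turn cm [ 0.13 -0.04 12.15]
```

Call:
send_rows:
  moves:
    - [[0,0,0.2,-0.1,0.05,3.5,1],[0,0,0,0,0,3.5,1],[0,0,0,0,0,3.2,1],[0,0,0,0,0,1.9,1],[0,0,0,0,0,0,1]]

```text
time_s: 57.3
position: [0.5954, -0.1817, 0.0763]
tcp_rot: [[0.986, -0.167, -0.006], [-0.167, -0.986, 0.003], [-0.007, -0.002, -1.0]]
force: [0.1, -0.7, 0.5]
opening: 1.002
```

Call:
send_rows:
  moves:
    - [[0,0,0,0,0,0,1],[0,0,0,0,0,0,1],[0,0,0,0,0,0,1],[0,0,0,0,0,0,-1],[0,0,0,0,0,0,-1]]

```text
time_s: 57.8
position: [0.5982, -0.183, 0.0803]
tcp_rot: [[0.986, -0.168, 0.001], [-0.168, -0.986, -0.001], [0.001, 0.0, -1.0]]
force: [-0.2, -0.2, -0.7]
opening: 0.893
```

Call:
send_rows:
  moves:
    - [[0,0,0,0,0,0,-1],[0,0,0,0,0,0,-1],[0,0,0,0,0,0,-1],[0,0,0,0,0,0,-1],[0,0,0,0,0,0,-1]]

```text
time_s: 58.3
position: [0.5979, -0.1831, 0.0798]
tcp_rot: [[0.986, -0.168, 0.0], [-0.168, -0.986, -0.0], [0.0, 0.0, -1.0]]
force: [-0.6, -0.4, 2.8]
opening: 0.763
```

Call:
send_rows:
  moves:
    - [[0,0,0,0,0,-2,-1],[0,0,0,0,0,-4,-1],[0,0,0,0,0,-4,-1],[0,0,0,0,0,-4,-1],[0,0,0,0,0,-4,-1]]

```text
time_s: 58.8
position: [0.597, -0.1821, 0.2597]
tcp_rot: [[0.986, -0.168, -0.002], [-0.168, -0.986, 0.002], [-0.002, -0.001, -1.0]]
force: [0.8, -0.2, -2.5]
opening: 0.763
```

Call:
send_rows:
  moves:
    - [[0,0,0,0,0,-2,-1],[0,0,0,0,0,0,-1],[0,0,0,0,0,0,-1],[0,0,0,0,0,0,-1],[0,0,0,0,0,0,-1]]

```text
time_s: 59.3
position: [0.5967, -0.1823, 0.2769]
tcp_rot: [[0.986, -0.168, -0.004], [-0.168, -0.986, 0.002], [-0.005, -0.002, -1.0]]
force: [0.0, -0.5, -2.5]
opening: 0.766
```

```bash
python3 - <<'E'
from h import *
s=readout.read_state();print(s['opening'])
togo([.5688,.2479,.28],-2.1)
E
```

```text
0.7664475708713984
yaw opt turn [ -0.3   0.1 -97.6] j6~-25 shift before turn cm [ -9.99 -41.93  -0.2 ] after turn cm [42.89 -4.36 -0.31]
yaw opt turn [ 0.1  0.3 82.4] j6~155 shift before turn cm [ -9.99 -41.93  -0.2 ] after turn cm [-42.89   4.36  -0.31]
```

Call:
send_rows:
  moves:
    - [[0,0,0,-1,-4.2,0,-1],[0,0,0,-1,-4.2,0,-1],[0,0,0,-1,-4.2,0,-1],[0,0,0,-1,-4.2,0,-1],[0,0,0,-1,-4.2,0,-1]]

```text
time_s: 59.8
position: [0.583, 0.0342, 0.278]
tcp_rot: [[0.986, -0.169, -0.002], [-0.169, -0.986, 0.001], [-0.002, -0.0, -1.0]]
force: [0.3, 0.7, -1.8]
opening: 0.765
```

Call:
send_rows:
  moves:
    - [[0,0,0,-1,-4.2,0,-1],[0,0,0,-1,-4.2,0,-1],[0,0,0,-1,-4.2,0,-1],[0,0,0,-1,-4.2,0,-1],[0,0,0,-1,-4.2,0,-1]]

```text
time_s: 60.3
position: [0.569, 0.2496, 0.2779]
tcp_rot: [[0.986, -0.168, -0.002], [-0.168, -0.986, -0.001], [-0.002, 0.001, -1.0]]
force: [1.5, -0.2, -2.4]
opening: 0.764
```

Call:
send_rows:
  moves:
    - [[0,0,-8.1,0,0,0,-1],[0,0,-8.1,0,0,0,-1],[0,0,-8.1,0,0,0,-1],[0,0,-8.1,0,0,0,-1],[0,0,-8.1,0,0,0,-1]]

```text
time_s: 60.8
position: [0.5693, 0.2479, 0.2777]
tcp_rot: [[0.856, 0.517, -0.003], [0.517, -0.856, -0.001], [-0.003, -0.001, -1.0]]
force: [-0.2, -0.6, -2.7]
opening: 0.767
```

Call:
send_rows:
  moves:
    - [[0,0,-8.1,0,0,0,-1],[0,0,-8.1,0,0,0,-1],[0,0,-8.1,0,0,0,-1],[0,0,-8.1,0,0,0,-1],[0,0,-8.1,0,0,0,-1]]

```text
time_s: 61.3
position: [0.5693, 0.2478, 0.2778]
tcp_rot: [[0.315, 0.949, -0.003], [0.949, -0.315, -0.001], [-0.001, -0.002, -1.0]]
force: [0.3, -0.8, -2.8]
opening: 0.767
```

Call:
send_rows:
  moves:
    - [[0,0,-8.3,0,0,0,-1],[0,0,-8.3,0,0,0,-1],[0,0,0,0,0,2,-1],[0,0,0,0,0,1.8,-1],[0,0,0,0,0,0,-1]]

```text
time_s: 61.8
position: [0.5672, 0.2472, 0.2373]
tcp_rot: [[0.037, 0.999, -0.009], [0.999, -0.037, -0.002], [-0.002, -0.009, -1.0]]
force: [-0.3, -0.3, -2.7]
opening: 0.765
```

Call:
send_rows:
  moves:
    - [[0,0,0,0,0,0,-1],[0,0,0,0,0,0,-1],[0,0,0,0,0,0,-1],[0,0,0,0,0,0,-1],[0,0,0,0,0,0,-1]]

```text
time_s: 62.3
position: [0.5702, 0.248, 0.2421]
tcp_rot: [[0.036, 0.999, 0.001], [0.999, -0.036, 0.0], [0.0, 0.001, -1.0]]
force: [0.3, 0.3, -2.0]
opening: 0.765
```

```bash
python3 - <<'E'
from h import *
s=readout.read_state();p=s['position'];print(s['opening'],p.round(4))
m=camera_model('wrist');im=capture('wrist');cv2.imwrite('pics/w19.png',im)
b=cv2.blur(im,(11,1)).astype(int).sum(2)
print('end',100,b[104:140,300].tolist())
for y in (0,.002,.004):
    P=np.array([[-.0695,0,.05],[-.0655,0,.05],[-.0695,0,.03]]);print(y,proj(m,pose(P,[p[0],p[1]+y,np.radians(-92.1)],p[2]-.0198)).round(1).tolist())
togo([.5688,.2479,.2148],-2.1)
E
```

```text
0.7648296960002476 [0.5702 0.248  0.2421]
end 100 [152, 291, 307, 327, 352, 400, 394, 438, 456, 454, 456, 424, 362, 353, 352, 374, 399, 403, 403, 399, 401, 398, 402, 413, 318, 285, 291, 292, 292, 292, 291, 288, 291, 289, 286, 289]
0 [[317.1, 124.9], [317.1, 133.4], [317.0, 121.2]]
0.002 [[316.9, 120.7], [316.9, 129.2], [316.8, 117.4]]
0.004 [[316.8, 116.3], [316.8, 124.9], [316.7, 113.6]]
yaw opt turn [ 0. -0.  0.] j6~15 shift before turn cm [-0.02 -0.13  2.71] after turn cm [-0.02 -0.13  2.71]
yaw opt turn [ 0.0e+00  1.0e-01 -1.8e+02] j6~-165 shift before turn cm [-0.02 -0.13  2.71] after turn cm [0.02 0.13 2.71]
```

Call:
send_rows:
  moves:
    - [[0,0,0,-0.1,-0.13,0,-1],[0,0,0,0,0,0.6,-1],[0,0,0,0,0,0.6,-1],[0,0,0,0,0,0.5,-1],[0,0,0,0,0,0,-1]]

```text
time_s: 62.85
position: [0.5677, 0.2468, 0.223]
tcp_rot: [[0.036, 0.999, -0.003], [0.999, -0.036, -0.001], [-0.001, -0.003, -1.0]]
force: [-0.6, -0.4, -2.5]
opening: 0.77
```

Call:
send_rows:
  moves:
    - [[0,0,0,0,0,0.4,-1],[0,0,0,0,0,0.3,-1],[0,0,0,0,0,0.3,-1],[0,0,0,0,0,0,-1],[0,0,0,0,0,0,-1]]

```text
time_s: 63.35
position: [0.5688, 0.247, 0.2147]
tcp_rot: [[0.036, 0.999, 0.001], [0.999, -0.036, 0.0], [0.0, 0.001, -1.0]]
force: [0.1, -1.1, -0.5]
opening: 0.761
```

Call:
send_rows:
  moves:
    - [[0,0,0,0,0,0.05,-1],[0,0,0,0,0,0,-1],[0,0,0,0,0,0,-1],[0,0,0,0,0,0,-1],[0,0,0,0,0,0,-1]]

```text
time_s: 63.85
position: [0.5689, 0.2471, 0.2146]
tcp_rot: [[0.037, 0.999, 0.001], [0.999, -0.037, 0.0], [0.0, 0.001, -1.0]]
force: [-1.2, -0.5, 4.7]
opening: 0.766
```

Seated at the expected height (.0798+.135=.2148). Release, rise, and back off to view.

Call:
send_rows:
  moves:
    - [[0,0,0,0,0,0,1],[0,0,0,0,0,0,1],[0,0,0,0,0,0,1],[0,0,0,0,0,0,1],[0,0,0,0,0,0,1]]

```text
time_s: 64.35
position: [0.5685, 0.247, 0.2136]
tcp_rot: [[0.036, 0.999, -0.0], [0.999, -0.036, -0.0], [-0.0, -0.0, -1.0]]
force: [0.2, -0.0, -0.8]
opening: 0.991
```

Call:
send_rows:
  moves:
    - [[0,0,0,0,0,-2,1],[0,0,0,0,0,-4,1],[0,0,0,0,0,-4,1],[0,0,0,0,0,-2,1],[0,0,0,0,0,0,1]]

```text
time_s: 64.85
position: [0.5707, 0.2476, 0.3381]
tcp_rot: [[0.036, 0.999, 0.008], [0.999, -0.036, 0.002], [0.002, 0.008, -1.0]]
force: [0.8, -0.2, 0.3]
opening: 0.997
```

Call:
send_rows:
  moves:
    - [[0,0,0,-4,0,0,1],[0,0,0,-4,0,0,1],[0,0,0,-4,0,0,1],[0,0,0,-4,0,0,1],[0,0,0,-4,0,0,1]]

```text
time_s: 65.35
position: [0.56, 0.0458, 0.3319]
tcp_rot: [[0.036, 0.999, -0.003], [0.999, -0.036, 0.0], [0.0, -0.003, -1.0]]
force: [-0.1, -0.0, -0.1]
opening: 1.002
```

Call:
send_rows:
  moves:
    - [[0,0,0,-4,0,0,1],[0,0,0,-4,0,0,1],[0,0,0,-4,0,0,1],[0,0,0,0,0,0,1],[0,0,0,0,0,0,1]]

```text
time_s: 65.85
position: [0.556, -0.0732, 0.3322]
tcp_rot: [[0.039, 0.999, -0.003], [0.999, -0.039, 0.002], [0.002, -0.003, -1.0]]
force: [-0.2, 0.2, 0.7]
opening: 1.001
```

```bash
python3 - <<'E'
from h import *
a=capture('scene');t=capture('top')
A=cv2.resize(a[120:300,300:540],None,fx=1.65,fy=1.65,interpolation=2);B=cv2.resize(t[90:270,120:360],None,fx=1.65,fy=1.65,interpolation=2)
cv2.imwrite('pics/fin.png',np.hstack([A,B]))
m=camera_model('wrist');w=capture('wrist');cv2.imwrite('pics/finw.png',w)
m=camera_model('scene')
for i,(z,y) in enumerate(((.06,.2495),(.105,.2497),(.15,.2496),(.195,.2496))): draw(a,m,[.569,y,np.radians(87.9+180*(i%2))],z)
cv2.imwrite('pics/finfit.png',cv2.resize(a[120:270,330:490],None,fx=4,fy=4,interpolation=2))
print(readout.read_state()['position'])
E
```

```text
[ 0.55652864 -0.07141489  0.33319049]
```

View pics/fin.png

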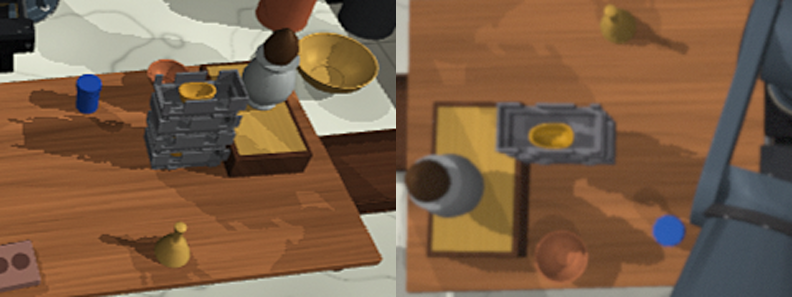

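Four totes stand in one upright stack at the plinth (left panel px 190,120), and the bystanders are unmoved. One last enlarged check of the bottom joint, with the model overlaid.

```bash
python3 - <<'E'
from h import *
a=capture('scene');m=camera_model('scene')
Z=np.zeros(2);h=cv2.cvtColor(a,cv2.COLOR_BGR2HSV)
def R4(dx,dy,n=4,dz=0): return np.max([render(m,[.569+dx,.2496+dy,np.radians(87.9+180*(i%2))],.06+.045*i+dz,Z,a.shape[:2],2) for i in range(n)],0)
roi=cv2.dilate((R4(0,0)>.5).astype(np.uint8),np.ones((13,13)))>0
M=((h[...,1]<75)|cv2.inRange(h,(18,150,60),(35,255,255)).astype(bool))&roi
# kalash excluded: only rows/cols left of it
best=[]
for dx in np.arange(-6,7,2)/1e3:
  for dy in np.arange(-6,7,2)/1e3:
    r=R4(dx,dy)[:, :455]; best.append((abs(r-M[:, :455]).sum()/r.sum(),dx,dy))
print(sorted(best)[:4])
for n,dz in ((4,0),(4,-.017),(4,.005)): r=R4(0,0,n,dz)[:, :455];print(n,dz,abs(r-M[:, :455]).sum()/r.sum())
print([(round(d['p'],2),np.round(d['location'],3).tolist()) for d in spot_in('scene','diya1')])
E
```

```text
[(np.float64(0.2206935027252486), np.float64(0.002), np.float64(0.004)), (np.float64(0.2207202778870101), np.float64(0.002), np.float64(0.002)), (np.float64(0.22401270223106837), np.float64(0.004), np.float64(0.002)), (np.float64(0.22716231396558514), np.float64(0.004), np.float64(0.004))]
4 0 0.24156294061462422
4 -0.017 0.3483200918550263
4 0.005 0.25565058606787844
[(0.53, [0.554, 0.248, 0.22]), (0.5, [0.237, -0.286, 0.021])]
```

```bash
python3 -c "
from rig import bot,readout
print(readout.read_state()['time_s']);print(bot.hand_in())"
```

```text
66.1
the job is handed in; nothing more can be done
None
```

The job is handed in at 66 s of the 210 s allowed. All three yellow diyas are packed, each in its own tote, and all four totes stand in one stack against the plinth's right-hand side. The third tote up is the empty one. The purple diya was left alone.

**Bottom tote:** I pushed it against the plinth until it stopped, at about 9 N. The close-up after release showed no gap.

**Stack:** Each tote is turned end for end to the one below. Each stopped at its expected stacking height, 45 mm above the one below. In the close views, the second and third totes were level with the bottom one to about 1 mm along the plinth direction.

**Final pictures:** The scene and top views show the stack upright with the top diya in place, and the bystanders visible in those crops look unmoved.

**Checks that failed or disagreed:**
- The third diya slipped out of the first grip; it stayed upright in place and the second try held.
- The final outline check from the scene camera was rough: about 22% mismatch, with a best fit 2–4 mm off the expected position. Part of the outline was cut off or mixed with other things, so it only supports the result loosely.
- The last enlarged look at the bottom joint was not possible because the picture limit was reached. Flushness therefore rests on the close-up taken before the other three totes went on.

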